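# Make up the slicer's change-part tray for round chips

## Robot

A 6-joint arm with a two-finger parallel gripper is mounted at the origin on the work surface. World frame = base frame: x ahead of the robot, y to its left, z up, the work surface at z = 0. Lengths are in m, angles in rad, forces in N, time in s.
With the tool pointing down it reaches from about 0.35 to 0.775 m from the base axis. Payload 7.3 kg.
Tool frame: the origin (TCP) lies midway between the tips of the shut fingers; the grasp point (between the pads) lies 19 mm behind it; z points along the fingers, y is the line along which they close (so a half turn about z gives the same grasp; the last joint's range is limited). The gripper opens to 92 mm and grips with 3 to 60 N. Pads are 19 mm wide; open, the fingers measure 130 mm over their backs; the gripper's body (75 mm by 190 mm) begins 47 mm behind the grasp point.
Start: joints at [1.165, 0.342, 1.524, -0, 1.275, -0.146], TCP at [0.135, 0.507, 0.227] pointing down, gripper open.
Joint ranges: [-2.53, 2.53], [-0.77, 2.02], [0.04, 2.7], [-1, 4.14], [0.28, 2.66], [-3.11, 3.11]. Speed limits (rad/s): [2.57, 2.57, 3.14, 3.14, 3.14, 3.14].

## Interface

Orientations are given as [roll, pitch, yaw] about the fixed x, y, z axes, in that order (R = Rz(yaw) Ry(pitch) Rx(roll)).
In Python, from cell import robot, read_camera, camera_params, nets gives the robot as it stands. The module is installed in compiled form; this text tells all that it offers.
- The arm moves only by the tool step_arm, never from a script. Its argument "steps" is a list of rows, each an object of numbers: "x", "y", "z": the shift along the tool's x, y, z as a fraction of full scale; "rx", "ry", "rz": the turn, a rotation vector about the tool's x, y, z as a fraction of full scale; "claw": the opening, from -1 (shut) to 1 (fully open). In form: [{"x": .., "y": .., "z": .., "rx": .., "ry": .., "rz": .., "claw": ..}, ...]. A call has 1 to 12 rows; each row is the pose to reach, as a shift and turn from the pose commanded when the call began, along the tool's axes at that moment; what a row does not reach only later rows make up. Full scale, the value 1, is 750 mm for a shift and pi/4 rad for a turn. A row lasts 1/12 s, in which the tool goes at most 41.7 mm and 7.16 degrees, less where a joint would pass 70% of its speed; a pose out of reach is approached as far as the arm can. A call with a number of a shift or a turn outside -1 to 1 is refused whole. A call with a gripper value outside its range is refused whole. The fingers move at their own pace and stop on an object; "squeeze" is the grip in N (left out, the last holds). Time passes only in rows, so rows that repeat a pose let the fingers close. It gives the time, the measured TCP pose, the force, the opening and the grip force at its end, in the units of the state.
- robot.observe(): the state, without advancing time (a new reading comes with each control period).
- read_camera(name): name is "scene" or "side" or "wrist"; returns (picture, depth): 384x512x3 uint8, blue, green, red; 384x512 float32, m along the optical axis (not along the pixel's ray), 0 where there is no reading.
- camera_params(name): a dict with "fx", "fy", "cx", "cy" (pixels), "R" (3x3) and "t" (3): a world point X has camera coordinates R X + t; the wrist camera has in their place "hand_eye" (4x4, takes a point from camera to tool coordinates, whose origin is the TCP and whose axes are the flange's). Camera axes: x right, y down, z forward; pixel columns grow to the right and rows downward; lengths in m; the calibration is good to about 2 mm. A picture is of the moment at which its call begins: read the wrist's pose just before it. camera_params takes no time and is no camera call.
- robot.hand_in(): hands the job in; it is judged then, once.
Trained networks look in the newest picture that a camera, given by its name, has taken for a name from the list of things; names that differ only in an ending like _2 or _b are one class to them, and where a whole thing is asked for, a point or a joint stands for the part that bears it (a point fixed in the world has none). Each returns a list of dicts, best first, with "conf" (0 to 1); they miss things now and then, are a little off and sometimes report something else, mostly with a low value. They report only what shows in the picture. A call takes as long as a camera call. They do not tell look-alikes from the thing itself.
- nets.masks_of(camera, query): "region" (384x512 bool, what is visible of it) and "box" ([left, top, right, bottom] in pixels, round what is visible of it).
- nets.landmark_of(camera, query): "pixel" ([row, column] in pixels: a listed point, or the origin of a listed thing).
The state is a dict: "time": time; "qpos": joint angles; "qvel": joint speeds; "joint_efforts": joint torques, N m; "tool_pos": TCP position; "tool_rot": TCP orientation; "contact_force": force on the tool from outside, world axes, zero at the start; "torque": the same for the moment, N m; "opening": finger opening in m; "grip_force": force on a finger pad.
Only numpy, scipy, OpenCV 4.12 (cv2) and the standard library are available. Lean on these libraries where they do the work, as an engineer would, in place of code of your own. Each camera call takes 0.05 s, during which the arm holds its last target. There are 200 camera calls.

## Task

The chip slicer is going over to plain round slices, so make up its change-part tray: flip the toggle clamp on the setting jig right up to free the plain-edged knife cassette, and put the cassette, the straight upright feed tube and the white hand pusher each in the nest of the grey tray that is cut to its shape, lowered gently (not dropped) and sitting flat on the nest's floor. Leave the leaning feed tube and the crinkle-edged cassette where they are, and leave the clamp open.

Things in the scene. Friction and masses are not known exactly. Their poses are not given: they have to be found in the camera images.
- jig: Fixed knife-setting jig: aluminium plate 270 (x) x 100 x 12 mm; origin centre of underside, z up. Cassette seat on its -x half (rest pads, low stops only near the cassette's ends). On the +x half a horizontal toggle clamp, cheeks 48 mm high; its red grip, 76 (x) x 18 (y) x 13 mm, points to +x, centre when closed at jig (138, 0, 45) mm, hinge parallel to jig y at jig (50, 0, 40) mm.
- clamp_handle (a joint): Clamp handle angle, rad: 0 closed (grip level), 1.2 fully open at its stop (grip steeply up, its end 160 mm high); over 0.95 is open. About 2 N at the grip; stays where left. The arm rises with it to stand over jig x 20 to 60 mm, 105 mm high, clear of the cassette; closed, it is past centre and holds the cassette down.
- knife_cassette: Plain-edged knife cassette, 0.35 kg: steel frame 120 (x) x 44 (y) x 18 (z) mm, a bright straight-edged blade in its long window. Origin centre of underside, z up. Starts clamped in the jig at jig (-70, 0, 18) mm, x along jig x; the sides of its middle 78 mm are free for fingers. Either way round will do.
- feed_tube: Straight feed tube, 0.25 kg: steel tube of 44 mm outside diameter (3 mm wall) standing upright on a square flange 56 x 56 x 6 mm, 70 mm high in all; x and y along the flange's sides. Origin at the centre of its underside, z up.
- pusher: White plastic hand pusher, 0.12 kg, standing upright: barrel 38 mm diameter from 0 to 35 mm, collar 52 mm diameter to 41 mm, round grip 28 mm diameter from 41 to 78 mm with a domed top at 84 mm. Origin at the centre of its underside, z up.
- nest_long: Nest for the knife cassette: white block 92 (x) x 150 (y) x 12 mm with a centred rectangular pocket 60 (x) x 136 (y) mm. Origin centre of underside, z up; pocket floor 6 mm, rim 12 mm above it. Three nests lie fixed in a grey tray (300 x 164 mm, its rim 18 mm above the nests' origins) side by side along their x, 96 mm apart, in any order.
- nest_square: Nest for the straight feed tube: the same block with a square pocket 74 x 74 mm, sides along the nest's x and y; floor 6 mm and rim 12 mm above its origin (centre of the underside).
- nest_round: Nest for the hand pusher: the same block with a round pocket of 56 mm diameter; floor 6 mm and rim 12 mm above its origin (centre of the underside).
- leaning_tube: Look-alike to leave alone: feed tube of the same diameter and flange, but with the tube leaning over towards its own +x; about 75 mm high, reaching 45 mm out from its origin (centre of the underside).
- crinkle_cassette: Look-alike to leave alone: knife cassette of the same frame, 120 (x) x 44 (y) x 18 mm, but with a scalloped blade edge, lying loose on the table. Origin at the centre of its underside.
Mind the look-alikes: they are no part of the job. What is shaped like the feed_tube but blue or pink is not meant.

How it is judged:
By the outcome, as a careful person would: the job done as asked, in the order asked, and still so for the second after the job is handed in, with the robot touching nothing.
It also fails if it takes over 99 s, if anything falls off the work surface, if the arm or the gripper's body presses on something with over 40 N, if the wrist force passes 120 N, or if a joint passes its speed limit or range.

## Working session

There is one attempt and no reset: what is moved stays moved. The work goes in short steps, Python scripts to look and compute and a tool call to move; the robot and the scene stay as the last step left them, time stands still between calls to the robot, and variables do not carry over. Pictures are saved under pics/ and viewed, at most 14 in all, crops included, and the job is handed in when it is done.

Besides the shell and the picture viewer there is one more tool, called after "Call:" by a JSON object that holds its "op" and its "data". step_arm: Moves the arm, as the interface text tells. Its arguments: {"type":"object","properties":{"steps":{"type":"array","items":{"type":"object","properties":{"x":{"type":"number","minimum":-1,"maximum":1},"y":{"type":"number","minimum":-1,"maximum":1},"z":{"type":"number","minimum":-1,"maximum":1},"rx":{"type":"number","minimum":-1,"maximum":1},"ry":{"type":"number","minimum":-1,"maximum":1},"rz":{"type":"number","minimum":-1,"maximum":1},"claw":{"type":"number"}}}},"squeeze":{"type":"number"}},"required":["steps"]}

```bash
mkdir -p pics; python3 - <<'E'
from cell import robot, read_camera, camera_params, nets
import cv2,numpy as np
s=robot.observe();print(s['time'],s['tool_pos'],s['tool_rot'],s['opening'])
for c in ("scene","side"):
    p,d=read_camera(c);cv2.imwrite(f"pics/{c}0.png",p);np.savez(f"{c}0.npz",p=p,d=d)
    k=camera_params(c);R=np.array(k["R"]);t=np.array(k["t"])
    print(c,"campos",(-R.T@t).round(3))
    for q in ["jig","clamp_handle","knife_cassette","feed_tube","pusher","nest_long","nest_square","nest_round","leaning_tube","crinkle_cassette"]:
        for r in nets.landmark_of(c,q)[:3]:
            v,u=r["pixel"];z=d[int(v),int(u)]
            X=R.T@(np.array([(u-k["cx"])/k["fx"]*z,(v-k["cy"])/k["fy"]*z,z])-t)
            print(q,round(r["conf"],2),int(v),int(u),X.round(3))
E
```

```text
0.0 [0.13470601 0.50700509 0.22604871] [-3.14008137e+00 -1.76757200e-04  2.88178813e+00] 0.091872593240233
scene campos [1.086 0.285 0.963]
jig 0.63 187 163 [ 0.524 -0.267  0.028]
jig 0.52 242 208 [ 0.63  -0.074  0.021]
jig 0.37 164 176 [ 0.443 -0.271  0.036]Traceback (most recent call last):
  File "<stdin>", line 9, in <module>
ValueError: it knows: crinkle_cassette, feed_tube, jig, knife_cassette, leaning_tube, nest_long, nest_round, nest_square, pusher
```

```bash
cat > h.py <<'E'
from cell import robot, read_camera, camera_params, nets
import cv2,numpy as np
from scipy.spatial.transform import Rotation as Ro
def cloud(c,d):
    k=camera_params(c);v,u=np.mgrid[:384,:512]
    P=np.stack([(u-k["cx"])/k["fx"]*d,(v-k["cy"])/k["fy"]*d,d],-1)
    if c=="wrist":
        H=np.array(k["hand_eye"]);s=robot.observe()
        R=Ro.from_euler("xyz",s["tool_rot"]).as_matrix()
        return (P@H[:3,:3].T+H[:3,3])@R.T+np.array(s["tool_pos"])
    return (P-np.array(k["t"]))@np.array(k["R"])
def go(pos,rot=None):
    "shift (fraction) and turn from current measured pose in tool axes"
    s=robot.observe();R=Ro.from_euler("xyz",s["tool_rot"])
    d=R.inv().apply(np.array(pos)-s["tool_pos"])/.75
    w=np.zeros(3) if rot is None else (R.inv()*Ro.from_euler("xyz",rot)).as_rotvec()/(np.pi/4)
    return d.round(4),w.round(4)
E
python3 - <<'E'
from h import *
for c in ("scene","side"):
    p,d=read_camera(c);cv2.imwrite(f"pics/{c}0.png",p);X=cloud(c,d);np.savez(f"{c}0.npz",p=p,d=d,X=X)
    print(c)
    for q in ["jig","knife_cassette","feed_tube","pusher","nest_long","nest_square","nest_round","leaning_tube"]:
        for r in nets.landmark_of(c,q)[:3]:
            v,u=map(int,r["pixel"]); print(q,round(r["conf"],2),v,u,X[v,u].round(3))
E
```

```text
scene
jig 0.57 186 166 [ 0.51  -0.272  0.015]
feed_tube 0.91 187 393 [0.28  0.316 0.025]
feed_tube 0.86 207 287 [0.46  0.073 0.033]
feed_tube 0.73 182 355 [0.316 0.216 0.041]
pusher 0.58 241 210 [ 0.626 -0.071  0.024]
pusher 0.56 204 234 [ 0.494 -0.067  0.016]
nest_long 0.91 294 339 [0.633 0.27  0.013]
nest_square 0.92 236 372 [0.448 0.302 0.012]
nest_round 0.91 264 356 [0.54  0.286 0.011]
leaning_tube 0.94 258 270 [0.615 0.089 0.03 ]
leaning_tube 0.33 242 210 [ 0.626 -0.072  0.018]
side
jig 0.7 296 326 [ 0.484 -0.301  0.035]
knife_cassette 0.84 303 300 [ 0.434 -0.284  0.01 ]
feed_tube 0.92 172 180 [0.303 0.189 0.019]
feed_tube 0.66 190 243 [0.437 0.049 0.029]
feed_tube 0.63 151 154 [0.255 0.303 0.02 ]
pusher 0.73 213 322 [ 0.595 -0.095  0.022]
nest_long 0.63 132 272 [0.623 0.264 0.01 ]
nest_square 0.88 142 211 [0.428 0.292 0.008]
nest_round 0.76 135 238 [0.517 0.291 0.009]
leaning_tube 0.95 172 292 [0.589 0.062 0.028]
```

View pics/scene0.png

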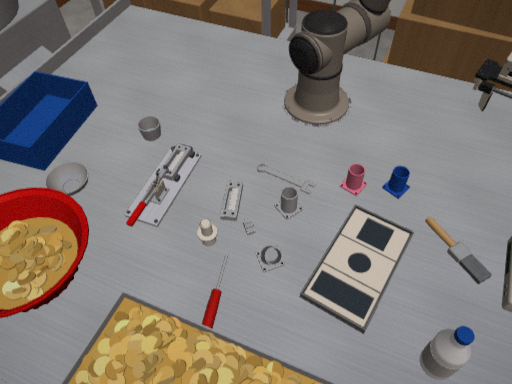

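View pics/side0.png

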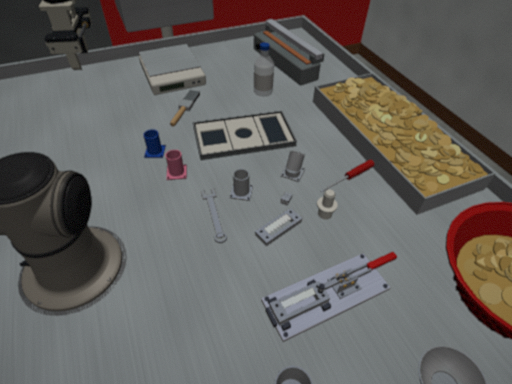

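Scene view: the straight steel tube is at pixel (289,202). Things that could be taken for it are the leaning tube (270,256), the pink tube (355,178) and the blue tube (398,180). The clamped cassette is in the jig at about (175,168), and the loose crinkle cassette is at (233,200). The pusher is at (207,233), and the red grip is at (137,213). The tray nests are square (377,235), round (358,263) and long (342,295).

```bash
cat > m.py <<'E'
from h import *
def rect(Q):
    (c,s,a)=cv2.minAreaRect((Q[:,:2]*1000).astype(np.float32)); return np.round(c,1),np.round(s,1),round(a,1)
E
python3 - <<'E'
from m import *
a=np.load("scene0.npz");b=np.load("side0.npz")
crop=cv2.resize(np.hstack([a["p"][130:290,110:310]]),None,fx=4,fy=3.75,interpolation=cv2.INTER_CUBIC);cv2.imwrite("pics/crop1.png",crop)
for n,o in (("scene",a),("side",b)):
    X=o["X"].reshape(-1,3);C=o["p"].reshape(-1,3).astype(int)
    print(n)
    def box(x0,x1,y0,y1,z0,z1): 
        m=(X[:,0]>x0)&(X[:,0]<x1)&(X[:,1]>y0)&(X[:,1]<y1)&(X[:,2]>z0)&(X[:,2]<z1);return X[m],C[m]
    Q,_=box(.3,.7,-.1,.8,-.01,.01);print("table z",np.median(Q[:,2]))
    Q,_=box(.39,.51,0,.12,.062,.08);print("tube top",len(Q),Q.mean(0),np.ptp(Q,axis=0), (Q.min(0)+Q.max(0))/2)
    Q,_=box(.55,.69,-.15,0,.045,.1);print("pusher grip",len(Q),(Q.min(0)+Q.max(0))/2,np.ptp(Q,axis=0),Q.max(0))
    Q,_=box(.55,.69,-.15,0,.03,.043);print("collar",len(Q),(Q.min(0)+Q.max(0))/2,np.ptp(Q,axis=0))
    Q,_=box(.3,.75,-.4,-.15,.008,.016);print("plate",len(Q),rect(Q))
    Q,c=box(.3,.75,-.4,-.1,.02,.1);r=(c[:,2]>120)&(c[:,1]<60);print("red",r.sum(),Q[r].mean(0),rect(Q[r]),Q[r].max(0))
    Q,_=box(.3,.8,.15,.45,.008,.03);print("tray",len(Q),rect(Q))
E
```

```text
scene
table z 0.0020225031876828447
tube top 116 [0.43999674 0.07001711 0.06900294] [0.04531266 0.0430191  0.01334886] [0.44049044 0.06963598 0.06875852]
pusher grip 178 [ 0.61175119 -0.0869298   0.06800596] [0.03946011 0.04060714 0.04596283] [ 0.63148124 -0.06662623  0.09098737]
collar 104 [ 0.61433653 -0.08474943  0.03977343] [0.05128251 0.05127144 0.00636534]
plate 1303 (array([ 471.2, -265.8]), array([330.6, 199.4]), 14.2)
red 236 [ 0.67404319 -0.31419296  0.06297075] (array([ 686.3, -321.7]), array([ 58.6, 189.5]), 46.3) [ 0.74967926 -0.2672261   0.09989603]
tray 7746 (array([498.9, 296.6]), array([289.4, 387.7]), 86.3)
side
table z -0.0009018960367841869
tube top 92 [0.43741079 0.06731123 0.06670888] [0.04217312 0.04435396 0.00999653] [0.43798561 0.06810188 0.06717729]
pusher grip 173 [ 0.60996866 -0.08711353  0.06600754] [0.02723947 0.02990492 0.04111366] [ 0.6235884  -0.07216107  0.08656437]
collar 160 [ 0.61161973 -0.08569382  0.03824502] [0.05149283 0.05151838 0.00939142]
plate 3247 (array([ 494.5, -285.4]), array([274.8, 101.1]), 2.5)
red 165 [ 0.63526047 -0.279006    0.05037352] (array([ 635.2, -278.4]), array([70.3, 13.9]), 2.5) [ 0.67041643 -0.27004805  0.05319406]
tray 3199 (array([500.5, 291.5]), array([275.2, 368.8]), 82.1)
```

View pics/crop1.png

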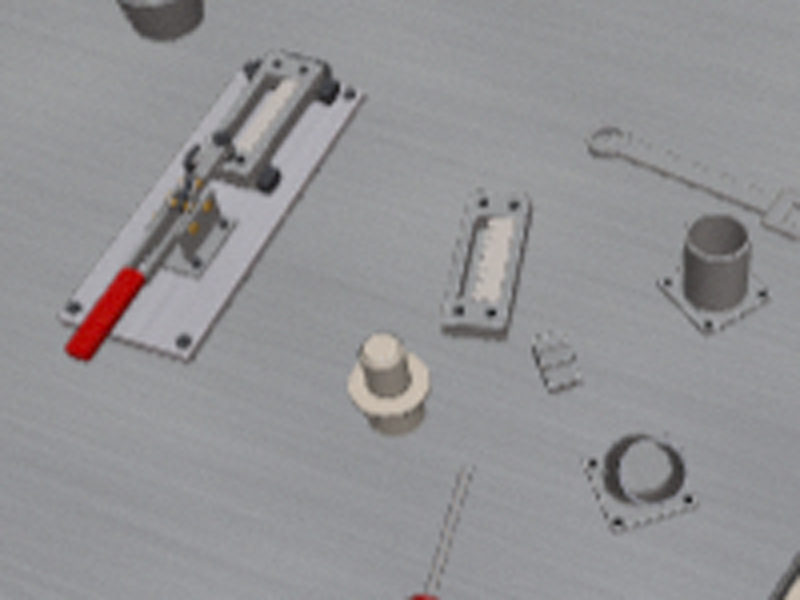

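The crop confirms the choice. The loose cassette at crop (490,260) has the scalloped edge, the straight tube is at (715,260), and the leaning one at (640,480). Next I fit the nests, the flange yaw and the obstacles.

```bash
python3 - <<'E'
from m import *
for c in ("scene","side"):
    p,d=read_camera(c);X=cloud(c,d);print(c)
    for q in ["nest_long","nest_square","nest_round"]:
        for r in nets.masks_of(c,q)[:1]:
            Q=X[r["region"]&(d>0)];Q=Q[(abs(Q[:,2]-.012)<.012)]
            print(q,round(r["conf"],2),len(Q),rect(Q),np.percentile(Q[:,2],[5,25,50,75,95]).round(4))
    for q in ["feed_tube"]:
        for r in nets.masks_of(c,q)[:4]:
            Q=X[r["region"]&(d>0)];F=Q[(Q[:,2]<.014)]
            print(q,round(r["conf"],2),len(Q),Q.mean(0).round(3),rect(F))
    Q=X.reshape(-1,3);m=(Q[:,0]>.3)&(Q[:,0]<.9)&(Q[:,1]>-.5)&(Q[:,1]<-.15)&(Q[:,2]>.035);Q=Q[m]
    for x in np.arange(.3,.9,.04):
        k=Q[(Q[:,0]>=x)&(Q[:,0]<x+.04)]
        if len(k)>3:print(round(x,2),"y",k[:,1].min().round(3),k[:,1].max().round(3),"z",k[:,2].max().round(3))
E
```

```text
scene
nest_long 0.93 2406 (array([628.7, 273.1]), array([151.9,  94.1]), 80.6) [0.0099 0.0119 0.014  0.0173 0.0196]
nest_square 0.81 1855 (array([441.9, 306.4]), array([148.5, 103.1]), 81.6) [0.0106 0.0132 0.0164 0.0184 0.0206]
nest_round 0.78 2189 (array([533.3, 288.8]), array([153.5, 102.2]), 79.6) [0.0109 0.0153 0.0173 0.0188 0.0205]
feed_tube 0.86 525 [0.303 0.211 0.038] (array([293.8, 209.9]), array([58.4, 63.2]), 76.3)
feed_tube 0.8 545 [0.446 0.071 0.036] (array([441.1,  69.5]), array([56.1, 56.9]), 57.3)
feed_tube 0.65 595 [0.262 0.322 0.035] (array([229.6, 326.6]), array([ 64.3, 122.8]), 83.2)
0.3 y -0.463 -0.395 z 0.055
0.34 y -0.463 -0.268 z 0.055
0.38 y -0.311 -0.265 z 0.043
0.42 y -0.31 -0.264 z 0.042
0.46 y -0.307 -0.263 z 0.063
0.5 y -0.302 -0.267 z 0.066
0.54 y -0.5 -0.266 z 0.056
0.58 y -0.477 -0.27 z 0.056
0.62 y -0.494 -0.268 z 0.057
0.66 y -0.49 -0.268 z 0.132
0.7 y -0.5 -0.323 z 0.133
0.74 y -0.5 -0.293 z 0.132
0.78 y -0.5 -0.278 z 0.133
0.82 y -0.5 -0.15 z 0.134
0.86 y -0.5 -0.15 z 0.132
side
nest_long 0.87 822 (array([627.6, 273.8]), array([157.7,  92.6]), 80.3
[... 245 characters left out ...]
0.0154 0.0169]
feed_tube 0.89 485 [0.294 0.201 0.036] (array([296. , 217.7]), array([75.4, 53.6]), 73.6)
feed_tube 0.88 523 [0.436 0.061 0.034] (array([440.7,  71.3]), array([67.1, 54. ]), 57.6)
feed_tube 0.68 478 [0.257 0.312 0.034] (array([259. , 324.3]), array([68.1, 56.3]), 68.3)
0.3 y -0.413 -0.396 z 0.052
0.34 y -0.438 -0.269 z 0.052
0.38 y -0.312 -0.267 z 0.039
0.42 y -0.31 -0.266 z 0.038
0.46 y -0.309 -0.265 z 0.062
0.5 y -0.3 -0.269 z 0.063
0.54 y -0.5 -0.267 z 0.051
0.58 y -0.482 -0.272 z 0.054
0.62 y -0.5 -0.27 z 0.053
0.66 y -0.494 -0.27 z 0.129
0.7 y -0.5 -0.325 z 0.129
0.74 y -0.5 -0.294 z 0.129
0.78 y -0.491 -0.278 z 0.129
0.82 y -0.44 -0.15 z 0.128
0.86 y -0.395 -0.15 z 0.128
```

```bash
python3 - <<'E'
from m import *
Q=np.vstack([np.load(f"{c}0.npz")["X"].reshape(-1,3) for c in ("scene","side")])
m=(Q[:,0]>.5)&(Q[:,0]<.9)&(Q[:,1]>-.5)&(Q[:,1]<-.2)&(Q[:,2]>.07)
Q=Q[m]
for x in np.arange(.54,.8,.015):
    k=Q[(Q[:,0]>=x)&(Q[:,0]<x+.015)]
    if len(k):print(x.round(3),k[:,1].max().round(3),len(k))
T=np.array([.6385,-.279,.12]);print(go(T,[np.pi,0,np.deg2rad(2.5)]));print(go([.6385,-.279,.19],[np.pi,0,np.deg2rad(135)]))
E
```

```text
0.675 -0.443 1
0.69 -0.374 537
0.705 -0.348 633
0.72 -0.329 722
0.735 -0.314 294
0.75 -0.302 216
0.765 -0.293 445
0.78 -0.286 684
0.795 -0.281 615
(array([-0.9184, -0.8409,  0.1422]), array([-0.0000e+00, -2.0000e-04,  3.6137e+00]))
(array([-0.9184, -0.8408,  0.0489]), array([ 1.000e-04, -1.000e-04,  6.692e-01]))
```

```bash
cat >> m.py <<'E'
def plan(*wps):
    s=robot.observe();p=np.array(s["tool_pos"]);R=Ro.from_euler("xyz",s["tool_rot"])
    for pos,yaw in wps:
        R2=Ro.from_euler("xyz",[np.pi,0,np.deg2rad(yaw)])
        print((R.inv().apply(np.array(pos)-p)/.75).round(4),((R.inv()*R2).as_rotvec()/(np.pi/4)).round(4),"rows>=",np.ceil(np.linalg.norm(np.array(pos)-p)/.0417))
        p=np.array(pos);R=R2
E
python3 -c "
from m import *
plan(((.27,.34,.24),122),((.42,.08,.24),82),((.55,-.15,.22),42),((.6345,-.279,.12),2.5),((.6345,-.279,.037),2.5))"
```

```text
[-0.2315 -0.1694 -0.0177] [ 1.000e-04 -1.000e-04  9.581e-01] rows>= 6.0
[-0.4    -0.0141 -0.    ] [ 0.     -0.      0.8889] rows>= 8.0
[-0.2796  0.2143  0.0267] [-0.     -0.      0.8889] rows>= 7.0
[-0.0314  0.2032  0.1333] [ 0.     -0.      0.8778] rows>= 5.0
[-0.     -0.      0.1107] [0. 0. 0.] rows>= 2.0
```

Call:
{"op": "step_arm", "data": {"steps": [{"x": -0.2315,"y": -0.1694,"z": -0.0177,"rz": 0.958,"claw": 0.1},{"x": -0.2315,"y": -0.1694,"z": -0.0177,"rz": 0.958,"claw": 0.1},{"x": -0.2315,"y": -0.1694,"z": -0.0177,"rz": 0.958,"claw": 0.1},{"x": -0.2315,"y": -0.1694,"z": -0.0177,"rz": 0.958,"claw": 0.1},{"x": -0.2315,"y": -0.1694,"z": -0.0177,"rz": 0.958,"claw": 0.1},{"x": -0.2315,"y": -0.1694,"z": -0.0177,"rz": 0.958,"claw": 0.1},{"x": -0.2315,"y": -0.1694,"z": -0.0177,"rz": 0.958,"claw": 0.1},{"x": -0.2315,"y": -0.1694,"z": -0.0177,"rz": 0.958,"claw": 0.1}]}}

```text
$.steps[0]: bad value
```

Call:
{"op": "step_arm", "data": {"steps": [{"x": -0.4,"y": -0.0141,"z": 0,"rz": 0.889,"claw": 0.1},{"x": -0.4,"y": -0.0141,"z": 0,"rz": 0.889,"claw": 0.1},{"x": -0.4,"y": -0.0141,"z": 0,"rz": 0.889,"claw": 0.1},{"x": -0.4,"y": -0.0141,"z": 0,"rz": 0.889,"claw": 0.1},{"x": -0.4,"y": -0.0141,"z": 0,"rz": 0.889,"claw": 0.1},{"x": -0.4,"y": -0.0141,"z": 0,"rz": 0.889,"claw": 0.1},{"x": -0.4,"y": -0.0141,"z": 0,"rz": 0.889,"claw": 0.1},{"x": -0.4,"y": -0.0141,"z": 0,"rz": 0.889,"claw": 0.1},{"x": -0.4,"y": -0.0141,"z": 0,"rz": 0.889,"claw": 0.1}]}}

```text
$.steps[0]: bad value
```

Call:
{"op": "step_arm", "data": {"steps": [{"x": -0.2796,"y": 0.2143,"z": 0.0267,"rz": 0.889,"claw": 0.1},{"x": -0.2796,"y": 0.2143,"z": 0.0267,"rz": 0.889,"claw": 0.1},{"x": -0.2796,"y": 0.2143,"z": 0.0267,"rz": 0.889,"claw": 0.1},{"x": -0.2796,"y": 0.2143,"z": 0.0267,"rz": 0.889,"claw": 0.1},{"x": -0.2796,"y": 0.2143,"z": 0.0267,"rz": 0.889,"claw": 0.1},{"x": -0.2796,"y": 0.2143,"z": 0.0267,"rz": 0.889,"claw": 0.1},{"x": -0.2796,"y": 0.2143,"z": 0.0267,"rz": 0.889,"claw": 0.1},{"x": -0.2796,"y": 0.2143,"z": 0.0267,"rz": 0.889,"claw": 0.1},{"x": -0.2796,"y": 0.2143,"z": 0.0267,"rz": 0.889,"claw": 0.1}]}}

```text
$.steps[0]: bad value
```

Call:
{"op": "step_arm", "data": {"steps": [{"x": -0.0314,"y": 0.2032,"z": 0.08,"rz": 0.878,"claw": 0.1},{"x": -0.0314,"y": 0.2032,"z": 0.08,"rz": 0.878,"claw": 0.1},{"x": -0.0314,"y": 0.2032,"z": 0.08,"rz": 0.878,"claw": 0.1},{"x": -0.0314,"y": 0.2032,"z": 0.08,"rz": 0.878,"claw": 0.1},{"x": -0.0314,"y": 0.2032,"z": 0.08,"rz": 0.878,"claw": 0.1},{"x": -0.0314,"y": 0.2032,"z": 0.08,"rz": 0.878,"claw": 0.1},{"x": -0.0314,"y": 0.2032,"z": 0.08,"rz": 0.878,"claw": 0.1},{"x": -0.0314,"y": 0.2032,"z": 0.08,"rz": 0.878,"claw": 0.1},{"x": -0.0314,"y": 0.2032,"z": 0.08,"rz": 0.878,"claw": 0.1},{"x": -0.0314,"y": 0.2032,"z": 0.08,"rz": 0.878,"claw": 0.1}]}}

```text
$.steps[0]: bad value
```

```bash
python3 - <<'E'
from m import *
s=robot.observe();print(s["time"],s["tool_pos"],s["tool_rot"],s["opening"],s["qpos"].round(2) if hasattr(s["qpos"],"round") else s["qpos"])
p,d=read_camera("wrist");X=cloud("wrist",d);cv2.imwrite("pics/w1.png",p)
Q=X.reshape(-1,3);C=p.reshape(-1,3).astype(int);r=(C[:,2]>110)&(C[:,1]<60)&(Q[:,2]>.02)&(Q[:,2]<.07)&(d.ravel()>0)&(Q[:,1]>-.31)
print(r.sum(),Q[r].mean(0),rect(Q[r]))
m=(Q[:,2]>.008)&(Q[:,2]<.016)&(d.ravel()>0)&(Q[:,1]<-.15)&(Q[:,1]>-.4)
print(rect(Q[m]),np.median(Q[m,2]))
plan(((.6345,-.279,.037),2.5))
E
```

```text
1.5 [0.13483422 0.50740827 0.22673504] [ 3.14149359e+00 -2.22361548e-05  2.88178766e+00] 0.09189904939388135 [ 1.17  0.34  1.52  0.    1.28 -0.15]
0 [nan nan nan] (array([0., 0.]), array([0., 0.]), 0.0)
(array([0., 0.]), array([0., 0.]), 0.0) nan
[-0.9132 -0.8423  0.2529] [ 1.0000e-04 -2.0000e-04  3.6137e+00] rows>= 23.0<stdin>:5: RuntimeWarning: Mean of empty slice.
  ret = um.true_divide(
  return _methods._mean(a, axis=axis, dtype=dtype,
  ret = ret.dtype.type(ret / rcount)
```

View pics/w1.png

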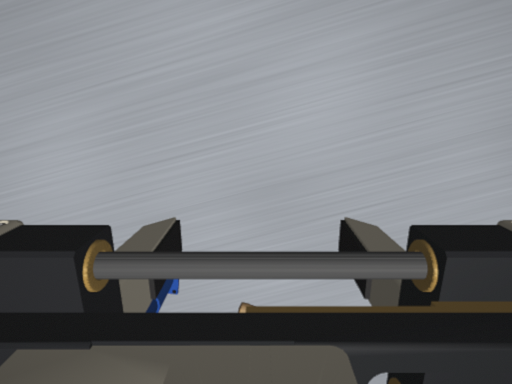

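The wrist picture shows only bare table, with the fingers at rows 220-300; the arm has not moved. The call was refused, probably because rx and ry were missing, so I'll write every field.

Call:
{"op": "step_arm", "data": {"steps": [{"x": -0.2315,"y": -0.1694,"z": -0.0177,"rx": 0,"ry": 0,"rz": 0.958,"claw": 0.1},{"x": -0.2315,"y": -0.1694,"z": -0.0177,"rx": 0,"ry": 0,"rz": 0.958,"claw": 0.1},{"x": -0.2315,"y": -0.1694,"z": -0.0177,"rx": 0,"ry": 0,"rz": 0.958,"claw": 0.1},{"x": -0.2315,"y": -0.1694,"z": -0.0177,"rx": 0,"ry": 0,"rz": 0.958,"claw": 0.1},{"x": -0.2315,"y": -0.1694,"z": -0.0177,"rx": 0,"ry": 0,"rz": 0.958,"claw": 0.1},{"x": -0.2315,"y": -0.1694,"z": -0.0177,"rx": 0,"ry": 0,"rz": 0.958,"claw": 0.1},{"x": -0.2315,"y": -0.1694,"z": -0.0177,"rx": 0,"ry": 0,"rz": 0.958,"claw": 0.1},{"x": -0.2315,"y": -0.1694,"z": -0.0177,"rx": 0,"ry": 0,"rz": 0.958,"claw": 0.1}]}}

```text
time: 2.22
tool_pos: [0.2702, 0.34, 0.2402]
tool_rot: [3.141, -0.001, 2.131]
contact_force: [-0.4, 0.3, -0.2]
opening: 0.0504
grip_force: 0.0
```

Call:
{"op": "step_arm", "data": {"steps": [{"x": -0.4,"y": -0.0141,"z": 0,"rx": 0,"ry": 0,"rz": 0.889,"claw": 0.1},{"x": -0.4,"y": -0.0141,"z": 0,"rx": 0,"ry": 0,"rz": 0.889,"claw": 0.1},{"x": -0.4,"y": -0.0141,"z": 0,"rx": 0,"ry": 0,"rz": 0.889,"claw": 0.1},{"x": -0.4,"y": -0.0141,"z": 0,"rx": 0,"ry": 0,"rz": 0.889,"claw": 0.1},{"x": -0.4,"y": -0.0141,"z": 0,"rx": 0,"ry": 0,"rz": 0.889,"claw": 0.1},{"x": -0.4,"y": -0.0141,"z": 0,"rx": 0,"ry": 0,"rz": 0.889,"claw": 0.1},{"x": -0.4,"y": -0.0141,"z": 0,"rx": 0,"ry": 0,"rz": 0.889,"claw": 0.1},{"x": -0.4,"y": -0.0141,"z": 0,"rx": 0,"ry": 0,"rz": 0.889,"claw": 0.1},{"x": -0.4,"y": -0.0141,"z": 0,"rx": 0,"ry": 0,"rz": 0.889,"claw": 0.1}]}}

```text
time: 2.97
tool_pos: [0.4211, 0.0793, 0.2396]
tool_rot: [-3.141, -0.0, 1.432]
contact_force: [-0.7, -0.4, 0.6]
opening: 0.05
grip_force: 0.0
```

Call:
{"op": "step_arm", "data": {"steps": [{"x": -0.2796,"y": 0.2143,"z": 0.0267,"rx": 0,"ry": 0,"rz": 0.889,"claw": 0.1},{"x": -0.2796,"y": 0.2143,"z": 0.0267,"rx": 0,"ry": 0,"rz": 0.889,"claw": 0.1},{"x": -0.2796,"y": 0.2143,"z": 0.0267,"rx": 0,"ry": 0,"rz": 0.889,"claw": 0.1},{"x": -0.2796,"y": 0.2143,"z": 0.0267,"rx": 0,"ry": 0,"rz": 0.889,"claw": 0.1},{"x": -0.2796,"y": 0.2143,"z": 0.0267,"rx": 0,"ry": 0,"rz": 0.889,"claw": 0.1},{"x": -0.2796,"y": 0.2143,"z": 0.0267,"rx": 0,"ry": 0,"rz": 0.889,"claw": 0.1},{"x": -0.2796,"y": 0.2143,"z": 0.0267,"rx": 0,"ry": 0,"rz": 0.889,"claw": 0.1},{"x": -0.2796,"y": 0.2143,"z": 0.0267,"rx": 0,"ry": 0,"rz": 0.889,"claw": 0.1},{"x": -0.2796,"y": 0.2143,"z": 0.0267,"rx": 0,"ry": 0,"rz": 0.889,"claw": 0.1}]}}

```text
time: 3.72
tool_pos: [0.5502, -0.1476, 0.2191]
tool_rot: [-3.139, 0.0, 0.736]
contact_force: [-0.8, -0.5, 0.0]
opening: 0.0502
grip_force: 0.0
```

Call:
{"op": "step_arm", "data": {"steps": [{"x": -0.0314,"y": 0.2032,"z": 0.08,"rx": 0,"ry": 0,"rz": 0.878,"claw": 0.1},{"x": -0.0314,"y": 0.2032,"z": 0.08,"rx": 0,"ry": 0,"rz": 0.878,"claw": 0.1},{"x": -0.0314,"y": 0.2032,"z": 0.08,"rx": 0,"ry": 0,"rz": 0.878,"claw": 0.1},{"x": -0.0314,"y": 0.2032,"z": 0.08,"rx": 0,"ry": 0,"rz": 0.878,"claw": 0.1},{"x": -0.0314,"y": 0.2032,"z": 0.08,"rx": 0,"ry": 0,"rz": 0.878,"claw": 0.1},{"x": -0.0314,"y": 0.2032,"z": 0.08,"rx": 0,"ry": 0,"rz": 0.878,"claw": 0.1},{"x": -0.0314,"y": 0.2032,"z": 0.08,"rx": 0,"ry": 0,"rz": 0.878,"claw": 0.1},{"x": -0.0314,"y": 0.2032,"z": 0.08,"rx": 0,"ry": 0,"rz": 0.878,"claw": 0.1},{"x": -0.0314,"y": 0.2032,"z": 0.08,"rx": 0,"ry": 0,"rz": 0.878,"claw": 0.1}]}}

```text
time: 4.47
tool_pos: [0.6349, -0.2768, 0.161]
tool_rot: [3.141, -0.001, 0.049]
contact_force: [-0.3, 0.2, -0.5]
opening: 0.0509
grip_force: 0.0
```

```bash
python3 - <<'E'
from m import *
s=robot.observe();print(s["time"],s["tool_pos"],s["tool_rot"],np.round(s["qpos"],2))
p,d=read_camera("wrist");X=cloud("wrist",d);cv2.imwrite("pics/w2.png",p);np.savez("w2.npz",p=p,X=X,d=d)
Q=X.reshape(-1,3);C=p.reshape(-1,3).astype(int);r=(C[:,2]>110)&(C[:,1]<60)&(Q[:,2]>.02)&(Q[:,2]<.07)&(d.ravel()>0)&(Q[:,1]>-.31)
print(r.sum(),Q[r].mean(0),rect(Q[r]),Q[r].min(0),Q[r].max(0))
plan(((.6345,-.279,.037),2.5))
E
```

```text
4.4667 [ 0.63494494 -0.27678297  0.16102511] [ 3.14146183e+00 -9.02002451e-04  4.85163065e-02] [-0.52  0.71  1.09  0.    1.35  1.  ]
1089 [ 0.63610098 -0.28015683  0.0517829 ] (array([ 637.6, -279.8]), array([72.8, 16. ]), 2.4) [ 0.60134135 -0.2888124   0.0483079 ] [ 0.67417946 -0.27040823  0.05404594]
[-0.0008  0.0023  0.1654] [ 0.0004 -0.0013  0.0049] rows>= 3.0
```

View pics/w2.png

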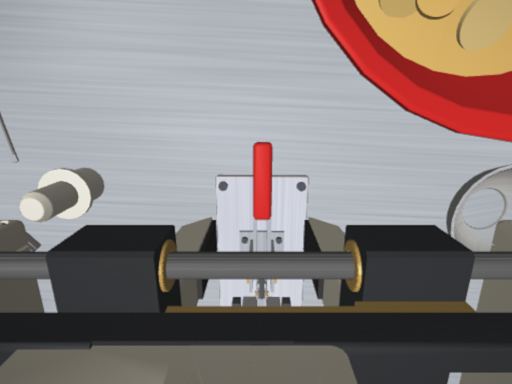

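The red grip is at about (262,180), centred on the fingers' column, and the bowl is clear at upper right. I'll lower, grip lightly, and swing the handle up along its arc.

Call:
{"op": "step_arm", "data": {"steps": [{"x": 0,"y": 0.001,"z": 0.08,"rx": 0,"ry": 0,"rz": 0,"claw": 0.1},{"x": 0,"y": 0.001,"z": 0.12,"rx": 0,"ry": 0,"rz": 0,"claw": 0.1},{"x": 0,"y": 0.001,"z": 0.15,"rx": 0,"ry": 0,"rz": 0,"claw": 0.1},{"x": 0,"y": 0.001,"z": 0.164,"rx": 0,"ry": 0,"rz": 0,"claw": 0.1},{"x": 0,"y": 0.001,"z": 0.164,"rx": 0,"ry": 0,"rz": 0,"claw": 0.1},{"x": 0,"y": 0.001,"z": 0.164,"rx": 0,"ry": 0,"rz": 0,"claw": -1},{"x": 0,"y": 0.001,"z": 0.164,"rx": 0,"ry": 0,"rz": 0,"claw": -1},{"x": 0,"y": 0.001,"z": 0.164,"rx": 0,"ry": 0,"rz": 0,"claw": -1},{"x": 0,"y": 0.001,"z": 0.164,"rx": 0,"ry": 0,"rz": 0,"claw": -1},{"x": 0,"y": 0.001,"z": 0.164,"rx": 0,"ry": 0,"rz": 0,"claw": -1},{"x": 0,"y": 0.001,"z": 0.164,"rx": 0,"ry": 0,"rz": 0,"claw": -1}], "squeeze": 15}}

```text
time: 5.43
tool_pos: [0.635, -0.279, 0.0382]
tool_rot: [-3.141, -0.001, 0.043]
contact_force: [-1.2, 1.7, 3.9]
opening: 0.0176
grip_force: 15.0
```

Call:
{"op": "step_arm", "data": {"steps": [{"x": -0.0023,"y": 0,"z": -0.0176,"rx": 0,"ry": 0,"rz": 0,"claw": -1},{"x": -0.0072,"y": 0,"z": -0.0345,"rx": 0,"ry": 0,"rz": 0,"claw": -1},{"x": -0.0147,"y": 0,"z": -0.0507,"rx": 0,"ry": 0,"rz": 0,"claw": -1},{"x": -0.0244,"y": 0,"z": -0.0655,"rx": 0,"ry": 0,"rz": 0,"claw": -1},{"x": -0.0361,"y": 0,"z": -0.0787,"rx": 0,"ry": 0,"rz": 0,"claw": -1},{"x": -0.0499,"y": 0,"z": -0.0899,"rx": 0,"ry": 0,"rz": 0,"claw": -1},{"x": -0.0651,"y": 0,"z": -0.0991,"rx": 0,"ry": 0,"rz": 0,"claw": -1},{"x": -0.0759,"y": 0,"z": -0.1037,"rx": 0,"ry": 0,"rz": 0,"claw": -1},{"x": -0.0815,"y": 0,"z": -0.1057,"rx": 0,"ry": 0,"rz": 0,"claw": -1},{"x": -0.0815,"y": 0,"z": -0.1057,"rx": 0,"ry": 0,"rz": 0,"claw": -1}]}}

```text
time: 6.27
tool_pos: [0.5719, -0.2818, 0.1178]
tool_rot: [-3.141, -0.0, 0.043]
contact_force: [0.3, 5.6, 0.4]
opening: 0.0181
grip_force: 15.0
```

```bash
python3 - <<'E'
from m import *
p,d=read_camera("side");cv2.imwrite("pics/s2.png",cv2.resize(p[180:360,200:440],None,fx=3,fy=3))
X=cloud("side",d).reshape(-1,3);C=p.reshape(-1,3).astype(int);r=(C[:,2]>110)&(C[:,1]<60)&(X[:,0]<.7)&(X[:,1]>-.31)&(X[:,1]<-.25)&(X[:,2]>.03)
print(r.sum(),X[r].min(0),X[r].max(0))
E
```

```text
Traceback (most recent call last):
ValueError: zero-size array to reduction operation minimum which has no identity
```

View pics/s2.png

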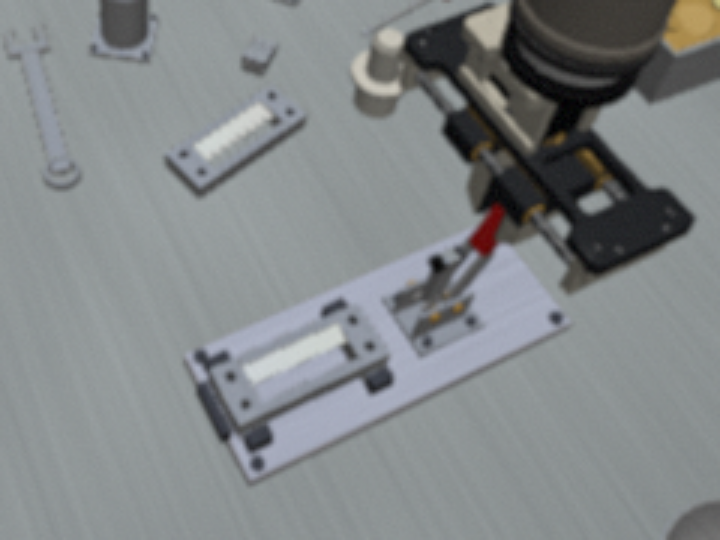

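The side crop shows the handle steeply up at (485,240), with the clamp arm off the cassette. I'll release, rise and move over the cassette.

Call:
{"op": "step_arm", "data": {"steps": [{"x": 0,"y": 0,"z": 0,"rx": 0,"ry": 0,"rz": 0,"claw": 0.1},{"x": 0,"y": 0,"z": 0,"rx": 0,"ry": 0,"rz": 0,"claw": 0.1},{"x": 0,"y": 0,"z": 0,"rx": 0,"ry": 0,"rz": 0,"claw": 0.1},{"x": 0,"y": 0,"z": -0.05,"rx": 0,"ry": 0,"rz": 0,"claw": 0.3},{"x": 0,"y": 0,"z": -0.1,"rx": 0,"ry": 0,"rz": 0,"claw": 0.7},{"x": 0,"y": 0,"z": -0.15,"rx": 0,"ry": 0,"rz": 0,"claw": 0.7},{"x": -0.05,"y": 0.0,"z": -0.17,"rx": 0,"ry": 0,"rz": 0,"claw": 0.7},{"x": -0.1,"y": 0.0,"z": -0.17,"rx": 0,"ry": 0,"rz": 0,"claw": 0.7},{"x": -0.15,"y": 0.0,"z": -0.17,"rx": 0,"ry": 0,"rz": 0,"claw": 0.7},{"x": -0.22,"y": 0.0,"z": -0.15,"rx": 0,"ry": 0,"rz": 0,"claw": 0.7},{"x": -0.22,"y": 0.0,"z": -0.13,"rx": 0,"ry": 0,"rz": 0,"claw": 0.7},{"x": -0.22,"y": 0.0,"z": -0.13,"rx": 0,"ry": 0,"rz": 0,"claw": 0.7}]}}

```text
time: 7.32
tool_pos: [0.4046, -0.289, 0.212]
tool_rot: [-3.139, 0.004, 0.041]
contact_force: [0.2, -0.2, -1.0]
opening: 0.0782
grip_force: 0.0
```

```bash
python3 - <<'E'
from m import *
s=robot.observe();print(s["time"],s["tool_pos"],s["tool_rot"])
p,d=read_camera("wrist");X=cloud("wrist",d);cv2.imwrite("pics/w3.png",p)
Q=X.reshape(-1,3);Q=Q[d.ravel()>0];k=lambda z0,z1,x0,x1:Q[(Q[:,2]>z0)&(Q[:,2]<z1)&(Q[:,0]>x0)&(Q[:,0]<x1)&(Q[:,1]>-.35)&(Q[:,1]<-.22)]
print("cassette",rect(k(.032,.042,.34,.5)),len(k(.032,.042,.34,.5)),np.median(k(.032,.042,.34,.5)[:,2]))
print("handle",k(.09,.2,.47,.62).min(0),k(.09,.2,.47,.62).max(0))
for r in nets.masks_of("wrist","knife_cassette")[:2]:
    Z=X[r["region"]&(d>0)];Z=Z[Z[:,2]>.031];print(r["conf"],r["box"],rect(Z))
E
```

```text
7.3167 [ 0.40459212 -0.28897156  0.21202263] [-3.13909163  0.00378977  0.0406059 ]
cassette (array([ 431.7, -288.6]), array([119.3,  43.9]), 2.4) 3284 0.03783031291655169
handle [ 0.52734731 -0.29205136  0.09010761] [ 0.56329822 -0.27442311  0.10281137]
0.63 [241.1, 90.1, 280.4, 202.0] (array([ 431.7, -288.6]), array([119.3,  43.9]), 2.4)
```

View pics/w3.png

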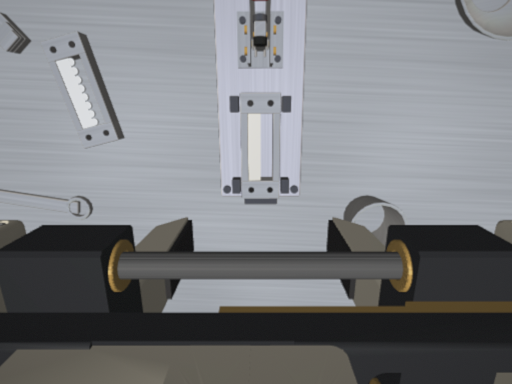

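The wrist view shows the cassette at (260,145) with its straight blade, and the crinkle one at (85,90). I'll re-measure now that the arm has settled.

```bash
python3 - <<'E'
from m import *
for i in range(3):
    s=robot.observe();print(s["tool_pos"],s["tool_rot"])
    p,d=read_camera("wrist");X=cloud("wrist",d);Q=X.reshape(-1,3);Q=Q[d.ravel()>0]
    k=Q[(Q[:,2]>.032)&(Q[:,2]<.042)&(Q[:,0]>.34)&(Q[:,0]<.5)&(Q[:,1]>-.35)&(Q[:,1]<-.22)];print(rect(k),np.median(k[:,2]))
plan(((.43,-.2885,.027),2.5))
E
```

```text
[ 0.40865097 -0.2902199   0.21439231] [ 3.14089211e+00 -7.04167458e-04  4.20006455e-02]
(array([ 430., -288.]), array([118.6,  44. ]), 2.5) 0.0366838673575553
[ 0.4096077  -0.29040384  0.21475475] [ 3.14006392e+00 -1.67497971e-03  4.29620442e-02]
(array([ 429.2, -287.6]), array([118.9,  44.1]), 2.4) 0.03631623701898873
[ 0.41002255 -0.2903241   0.21476225] [ 3.13991937e+00 -1.84953817e-03  4.37193684e-02]
(array([ 429.2, -287.5]), array([118.9,  44.1]), 2.4) 0.036166345042817655
[ 0.0262 -0.0015  0.2502] [ 0.0019 -0.0021  0.0006] rows>= 5.0
```

Call:
{"op": "step_arm", "data": {"steps": [{"x": 0.0256,"y": -0.0025,"z": 0.05,"rx": 0,"ry": 0,"rz": 0,"claw": 0.5},{"x": 0.0256,"y": -0.0025,"z": 0.1,"rx": 0,"ry": 0,"rz": 0,"claw": 0.5},{"x": 0.0256,"y": -0.0025,"z": 0.15,"rx": 0,"ry": 0,"rz": 0,"claw": 0.5},{"x": 0.0256,"y": -0.0025,"z": 0.2,"rx": 0,"ry": 0,"rz": 0,"claw": 0.5},{"x": 0.0256,"y": -0.0025,"z": 0.235,"rx": 0,"ry": 0,"rz": 0,"claw": 0.5},{"x": 0.0256,"y": -0.0025,"z": 0.2515,"rx": 0,"ry": 0,"rz": 0,"claw": 0.5},{"x": 0.0256,"y": -0.0025,"z": 0.2515,"rx": 0,"ry": 0,"rz": 0,"claw": 0.5},{"x": 0.0256,"y": -0.0025,"z": 0.2515,"rx": 0,"ry": 0,"rz": 0,"claw": -1},{"x": 0.0256,"y": -0.0025,"z": 0.2515,"rx": 0,"ry": 0,"rz": 0,"claw": -1},{"x": 0.0256,"y": -0.0025,"z": 0.2515,"rx": 0,"ry": 0,"rz": 0,"claw": -1},{"x": 0.0256,"y": -0.0025,"z": 0.2515,"rx": 0,"ry": 0,"rz": 0,"claw": -1},{"x": 0.0256,"y": -0.0025,"z": 0.2515,"rx": 0,"ry": 0,"rz": 0,"claw": -1}], "squeeze": 40}}

```text
time: 8.57
tool_pos: [0.4285, -0.2875, 0.0263]
tool_rot: [3.14, -0.002, 0.043]
contact_force: [0.9, 0.6, 3.6]
opening: 0.0435
grip_force: 40.0
```

```bash
python3 -c "
from m import *
plan(((.4292,-.2876,.2),2.5),((.53,-.05,.22),42),((.605,.16,.24),80.3))"
```

```text
[ 0.0014  0.0006 -0.2316] [ 0.0023 -0.0025 -0.0003] rows>= 5.0
[ 0.1481 -0.3106 -0.0267] [-0.      0.     -0.8778] rows>= 7.0
[ 0.2617 -0.1412 -0.0267] [ 0.      0.     -0.8511] rows>= 6.0
```

Call:
{"op": "step_arm", "data": {"steps": [{"x": 0,"y": 0,"z": -0.015,"rx": 0,"ry": 0,"rz": 0,"claw": -1},{"x": 0,"y": 0,"z": -0.04,"rx": 0,"ry": 0,"rz": 0,"claw": -1},{"x": 0,"y": 0,"z": -0.08,"rx": 0,"ry": 0,"rz": 0,"claw": -1},{"x": 0,"y": 0,"z": -0.12,"rx": 0,"ry": 0,"rz": 0,"claw": -1},{"x": 0,"y": 0,"z": -0.16,"rx": 0,"ry": 0,"rz": 0,"claw": -1},{"x": 0,"y": 0,"z": -0.2,"rx": 0,"ry": 0,"rz": 0,"claw": -1},{"x": 0,"y": 0,"z": -0.225,"rx": 0,"ry": 0,"rz": 0,"claw": -1},{"x": 0,"y": 0,"z": -0.2316,"rx": 0,"ry": 0,"rz": 0,"claw": -1},{"x": 0,"y": 0,"z": -0.2316,"rx": 0,"ry": 0,"rz": 0,"claw": -1}]}}

```text
time: 9.32
tool_pos: [0.428, -0.2871, 0.1999]
tool_rot: [3.14, -0.002, 0.043]
contact_force: [0.5, 0.4, -4.3]
opening: 0.0434
grip_force: 40.0
```

Call:
{"op": "step_arm", "data": {"steps": [{"x": 0.01,"y": -0.02,"z": 0,"rx": 0,"ry": 0,"rz": -0.05,"claw": -1},{"x": 0.025,"y": -0.05,"z": 0,"rx": 0,"ry": 0,"rz": -0.15,"claw": -1},{"x": 0.04,"y": -0.09,"z": -0.01,"rx": 0,"ry": 0,"rz": -0.25,"claw": -1},{"x": 0.06,"y": -0.13,"z": -0.02,"rx": 0,"ry": 0,"rz": -0.37,"claw": -1},{"x": 0.08,"y": -0.17,"z": -0.025,"rx": 0,"ry": 0,"rz": -0.49,"claw": -1},{"x": 0.1,"y": -0.21,"z": -0.0267,"rx": 0,"ry": 0,"rz": -0.6,"claw": -1},{"x": 0.12,"y": -0.25,"z": -0.0267,"rx": 0,"ry": 0,"rz": -0.71,"claw": -1},{"x": 0.1481,"y": -0.3106,"z": -0.0267,"rx": 0,"ry": 0,"rz": -0.878,"claw": -1},{"x": 0.1481,"y": -0.3106,"z": -0.0267,"rx": 0,"ry": 0,"rz": -0.878,"claw": -1},{"x": 0.1481,"y": -0.3106,"z": -0.0267,"rx": 0,"ry": 0,"rz": -0.878,"claw": -1}]}}

```text
time: 10.15
tool_pos: [0.5282, -0.0464, 0.2165]
tool_rot: [-3.138, 0.002, 0.737]
contact_force: [0.2, -0.4, -4.0]
opening: 0.0435
grip_force: 40.0
```

Call:
{"op": "step_arm", "data": {"steps": [{"x": 0.03,"y": -0.017,"z": -0.005,"rx": 0,"ry": 0,"rz": -0.1,"claw": -1},{"x": 0.07,"y": -0.038,"z": -0.01,"rx": 0,"ry": 0,"rz": -0.22,"claw": -1},{"x": 0.11,"y": -0.06,"z": -0.015,"rx": 0,"ry": 0,"rz": -0.35,"claw": -1},{"x": 0.15,"y": -0.081,"z": -0.02,"rx": 0,"ry": 0,"rz": -0.48,"claw": -1},{"x": 0.19,"y": -0.103,"z": -0.0267,"rx": 0,"ry": 0,"rz": -0.61,"claw": -1},{"x": 0.23,"y": -0.124,"z": -0.0267,"rx": 0,"ry": 0,"rz": -0.74,"claw": -1},{"x": 0.2617,"y": -0.1412,"z": -0.0267,"rx": 0,"ry": 0,"rz": -0.851,"claw": -1},{"x": 0.2617,"y": -0.1412,"z": -0.0267,"rx": 0,"ry": 0,"rz": -0.851,"claw": -1},{"x": 0.2617,"y": -0.1412,"z": -0.0267,"rx": 0,"ry": 0,"rz": -0.851,"claw": -1},{"x": 0.2617,"y": -0.1412,"z": -0.0267,"rx": 0,"ry": 0,"rz": -0.851,"claw": -1},{"x": 0.2617,"y": -0.1412,"z": -0.0267,"rx": 0,"ry": 0,"rz": -0.851,"claw": -1}]}}

```text
time: 11.07
tool_pos: [0.6032, 0.1589, 0.238]
tool_rot: [-3.14, 0.001, 1.398]
contact_force: [-0.2, -0.4, -3.6]
opening: 0.0437
grip_force: 40.0
```

```bash
cat > tray.py <<'E'
from m import *
def look(fn):
    for i in range(2):read_camera("wrist")
    s=robot.observe();print(s["time"],s["tool_pos"],s["tool_rot"],s["opening"],s["contact_force"])
    p,d=read_camera("wrist");X=cloud("wrist",d);cv2.imwrite(fn,p);return p,d,X
if __name__=="__main__":
    p,d,X=look("pics/w4.png")
    for q in ["nest_long","nest_round","nest_square"]:
        for r in nets.masks_of("wrist",q)[:1]:
            Z=X[r["region"]&(d>0)];Z=Z[(Z[:,2]<.021)&(Z[:,2]>0)];print(q,round(r["conf"],2),r["box"],rect(Z),np.percentile(Z[:,2],[5,50,95]).round(4))
    # dark pockets
    g=p.max(2);Q=X.reshape(-1,3)
    m=((g<90)&(d>0)&(X[...,2]<.016)&(X[...,2]>.002)&(X[...,1]>.18)).astype(np.uint8)
    n,L,st,ce=cv2.connectedComponentsWithStats(m)
    for i in range(1,n):
        if st[i,4]>500:Z=X[L==i];print("dark",ce[i].round(),st[i,4],rect(Z),np.median(Z[:,2]).round(4))
E
python3 tray.py
```

```text
11.1667 [0.60345077 0.15913835 0.23868797] [-3.14110553e+00  3.81446025e-04  1.39877018e+00] 0.04370052337398039 [ 0.51590141 -0.74025027 -4.53442941]
nest_long 0.72 [259.1, 188.4, 282.2, 236.2] (array([606.7,  82. ]), array([78.6, 29.3]), 85.0) [0.0044 0.007  0.0192]
nest_round 0.65 [140.1, 0.0, 225.1, 127.9] (array([532.9, 289.7]), array([145.9,  97.3]), 80.1) [0.0107 0.0165 0.018 ]
nest_square 0.81 [54.6, 1.4, 154.3, 134.0] (array([440.4, 304.8]), array([147.1, 102.2]), 80.6) [0.01   0.0157 0.0177]
dark [435.  56.] 670 (array([834.9, 246. ]), array([  2.8, 131.9]), 0.1) 0.0099
dark [105.  64.] 3770 (array([438.9, 307.5]), array([72.8, 72.5]), 80.3) 0.0111
```

View pics/w4.png

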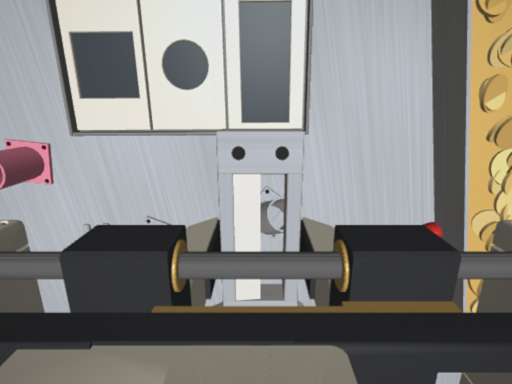

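The held cassette is at (260,220) and points at the long nest's pocket, at (265,60).

```bash
python3 - <<'E'
from tray import *
p,d,X=look("pics/w5.png")
v=p.max(2)
print(v[60,265],v[60,232],v[60,297],v[60,180],v[60,210],v[60,340])
m=np.zeros(v.shape,np.uint8);m[:128,236:296]=v[:128,236:296]<170
m=cv2.morphologyEx(m,cv2.MORPH_OPEN,np.ones((3,3)));n,L,st,ce=cv2.connectedComponentsWithStats(m)
i=1+np.argmax(st[1:,4]);Z=X[(L==i)&(d>0)];print(st[i],rect(Z),np.median(Z[:,2]))
R=X[50:120,225:236].reshape(-1,3);print("rim",np.median(R[:,2]))
m=((v<130)&(d>0)&(X[...,2]<.016)&(X[...,0]>.5)&(X[...,0]<.57)&(X[...,1]>.25)&(X[...,1]<.33)).astype(np.uint8)
n,L,st,ce=cv2.connectedComponentsWithStats(m);i=1+np.argmax(st[1:,4]);Z=X[L==i];print("round",st[i],rect(Z))
plan(((.6282,.2752,.08),80.3),((.6282,.2752,.026),80.3))
E
```

```text
11.4667 [0.60359347 0.16041228 0.23904025] [ 3.14133482e+00 -1.42556505e-04  1.40084963e+00] 0.04373202708098781 [ 0.69292565 -0.17639847 -3.57086851]
121 232 233 99 232 191
[ 239    2   53  122 6119] (array([629.7, 275.1]), array([136.3,  60.5]), 80.4) 0.011087164593442167
rim 0.016288044800114698
round [ 163   41   45   50 1726] (array([534.3, 291.1]), array([54.3, 54.2]), 17.3)
[0.1562 0.0065 0.212 ] [ 0.0003 -0.0002 -0.0006] rows>= 5.0
[ 0.    -0.     0.072] [0. 0. 0.] rows>= 2.0
```

Call:
{"op": "step_arm", "data": {"steps": [{"x": 0.04,"y": 0.003,"z": 0.03,"rx": 0,"ry": 0,"rz": 0,"claw": -1},{"x": 0.08,"y": 0.006,"z": 0.06,"rx": 0,"ry": 0,"rz": 0,"claw": -1},{"x": 0.12,"y": 0.008,"z": 0.1,"rx": 0,"ry": 0,"rz": 0,"claw": -1},{"x": 0.15,"y": 0.0085,"z": 0.14,"rx": 0,"ry": 0,"rz": 0,"claw": -1},{"x": 0.1565,"y": 0.0085,"z": 0.18,"rx": 0,"ry": 0,"rz": 0,"claw": -1},{"x": 0.1565,"y": 0.0085,"z": 0.21,"rx": 0,"ry": 0,"rz": 0,"claw": -1},{"x": 0.1565,"y": 0.0085,"z": 0.235,"rx": 0,"ry": 0,"rz": 0,"claw": -1},{"x": 0.1565,"y": 0.0085,"z": 0.255,"rx": 0,"ry": 0,"rz": 0,"claw": -1},{"x": 0.1565,"y": 0.0085,"z": 0.265,"rx": 0,"ry": 0,"rz": 0,"claw": -1},{"x": 0.1565,"y": 0.0085,"z": 0.265,"rx": 0,"ry": 0,"rz": 0,"claw": -1},{"x": 0.1565,"y": 0.0085,"z": 0.265,"rx": 0,"ry": 0,"rz": 0,"claw": -1},{"x": 0.1565,"y": 0.0085,"z": 0.265,"rx": 0,"ry": 0,"rz": 0,"claw": -1}]}}

```text
time: 12.52
tool_pos: [0.6306, 0.2756, 0.0417]
tool_rot: [3.139, -0.001, 1.401]
contact_force: [0.4, -0.5, -2.9]
opening: 0.0436
grip_force: 40.0
```

```bash
python3 - <<'E'
from tray import *
p,d,X=look("pics/w6.png")
v=p.max(2)
for r in nets.masks_of("wrist","knife_cassette")[:1]: print(r["conf"],r["box"],np.percentile(X[r["region"]],[2,50,98],axis=0).round(4))
plan(((.6297,.2751,.020),80.4))
E
```

```text
12.6167 [0.63055301 0.27553275 0.0417628 ] [ 3.13920303e+00 -1.33622224e-03  1.40122071e+00] 0.043654414757498476 [ 0.6057672  -0.09329842 -4.51892008]
0.84 [217.7, 127.3, 301.9, 306.3] [[0.6074 0.2358 0.0399]
 [0.6299 0.3023 0.0514]
 [0.6575 0.3355 0.0531]]
[-0.0006 -0.0007  0.0284] [ 0.0022 -0.0012 -0.0025] rows>= 1.0
```

View pics/w6.png

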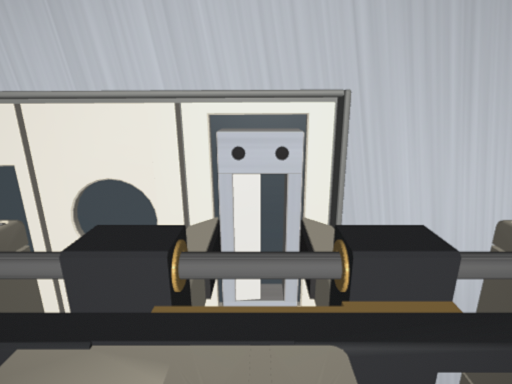

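The cassette (cols 218-301) sits inside the pocket outline (cols 210-308) and square to it. I'll lower it slowly.

Call:
{"op": "step_arm", "data": {"steps": [{"x": -0.0005,"y": -0.0005,"z": 0.005,"rx": 0,"ry": 0,"rz": 0,"claw": -1},{"x": -0.0005,"y": -0.0005,"z": 0.01,"rx": 0,"ry": 0,"rz": 0,"claw": -1},{"x": -0.0005,"y": -0.0005,"z": 0.015,"rx": 0,"ry": 0,"rz": 0,"claw": -1},{"x": -0.0005,"y": -0.0005,"z": 0.019,"rx": 0,"ry": 0,"rz": 0,"claw": -1},{"x": -0.0005,"y": -0.0005,"z": 0.022,"rx": 0,"ry": 0,"rz": 0,"claw": -1},{"x": -0.0005,"y": -0.0005,"z": 0.025,"rx": 0,"ry": 0,"rz": 0,"claw": -1},{"x": -0.0005,"y": -0.0005,"z": 0.027,"rx": 0,"ry": 0,"rz": 0,"claw": -1},{"x": -0.0005,"y": -0.0005,"z": 0.028,"rx": 0,"ry": 0,"rz": 0,"claw": -1},{"x": -0.0005,"y": -0.0005,"z": 0.029,"rx": 0,"ry": 0,"rz": 0,"claw": -1},{"x": -0.0005,"y": -0.0005,"z": 0.029,"rx": 0,"ry": 0,"rz": 0,"claw": -1},{"x": -0.0005,"y": -0.0005,"z": 0.029,"rx": 0,"ry": 0,"rz": 0,"claw": -1}]}}

```text
time: 13.63
tool_pos: [0.6294, 0.2751, 0.0185]
tool_rot: [3.141, -0.0, 1.401]
contact_force: [-0.1, -0.4, -3.3]
opening: 0.0436
grip_force: 40.0
```

Call:
{"op": "step_arm", "data": {"steps": [{"x": 0,"y": 0,"z": 0.0006,"rx": 0,"ry": 0,"rz": 0,"claw": -1},{"x": 0,"y": 0,"z": 0.0012,"rx": 0,"ry": 0,"rz": 0,"claw": -1},{"x": 0,"y": 0,"z": 0.0012,"rx": 0,"ry": 0,"rz": 0,"claw": -1},{"x": 0,"y": 0,"z": 0.0012,"rx": 0,"ry": 0,"rz": 0,"claw": -1}]}}

```text
time: 13.97
tool_pos: [0.6294, 0.2751, 0.0184]
tool_rot: [3.141, -0.0, 1.401]
contact_force: [-4.0, -2.3, 4.5]
opening: 0.0434
grip_force: 40.0
```

Contact force is about 8 N, at the height expected for the floor. I'll release narrowly and rise straight up.

Call:
{"op": "step_arm", "data": {"steps": [{"x": 0,"y": 0,"z": 0.0,"rx": 0,"ry": 0,"rz": 0,"claw": 0},{"x": 0,"y": 0,"z": 0,"rx": 0,"ry": 0,"rz": 0,"claw": 0.1},{"x": 0,"y": 0,"z": 0,"rx": 0,"ry": 0,"rz": 0,"claw": 0.12},{"x": 0,"y": 0,"z": 0,"rx": 0,"ry": 0,"rz": 0,"claw": 0.12},{"x": 0,"y": 0,"z": -0.01,"rx": 0,"ry": 0,"rz": 0,"claw": 0.12},{"x": 0,"y": 0,"z": -0.03,"rx": 0,"ry": 0,"rz": 0,"claw": 0.12},{"x": 0,"y": 0,"z": -0.07,"rx": 0,"ry": 0,"rz": 0,"claw": 0.5},{"x": 0,"y": 0,"z": -0.12,"rx": 0,"ry": 0,"rz": 0,"claw": 0.7},{"x": 0,"y": 0,"z": -0.17,"rx": 0,"ry": 0,"rz": 0,"claw": 0.7},{"x": -0.03,"y": 0,"z": -0.22,"rx": 0,"ry": 0,"rz": 0,"claw": 0.7},{"x": -0.08,"y": 0,"z": -0.26,"rx": 0,"ry": 0,"rz": 0,"claw": 0.7},{"x": -0.08,"y": 0,"z": -0.26,"rx": 0,"ry": 0,"rz": 0,"claw": 0.7}]}}

```text
time: 14.97
tool_pos: [0.621, 0.2129, 0.2195]
tool_rot: [3.132, -0.002, 1.4]
contact_force: [0.1, 0.3, 0.8]
opening: 0.0777
grip_force: 0.0
```

```bash
python3 - <<'E'
from tray import *
p,d,X=look("pics/w7.png")
for r in nets.masks_of("wrist","knife_cassette")[:1]:
    Z=X[r["region"]&(d>0)];print(r["conf"],r["box"],rect(Z[Z[:,2]>.024]),np.percentile(Z[:,2],[2,50,98]).round(4))
    T=Z[Z[:,2]>.024];A=np.c_[T[:,:2],np.ones(len(T))];print("tilt",np.linalg.lstsq(A,T[:,2],rcond=None)[0].round(4))
# feed tube grip: yaw -32.6 or 57.4; 
plan(((.5,.17,.22),80.3),((.43,.0,.22),57.4))
E
```

```text
15.0667 [0.61998032 0.21466912 0.21512489] [ 3.13747271e+00 -1.80466801e-03  1.39897992e+00] 0.0779668825479689 [ 0.17900108 -0.22045147 -1.37959488]
0.7 [237.5, 58.2, 276.9, 170.8] (array([627.6, 275.9]), array([118.2,  44. ]), 80.3) [0.0203 0.026  0.0278]
tilt [ 0.0079 -0.0015  0.0215]
[-0.0875 -0.1455 -0.0113] [-0.0023 -0.     -0.0006] rows>= 4.0
[-0.2392 -0.0538 -0.    ] [-0.     -0.      0.5089] rows>= 5.0
```

```bash
python3 -c "
from m import *
plan(((.415,.03,.23),57.4))"
```

```text
[-0.2906 -0.2257 -0.0245] [-2.200e-03  4.000e-04  5.083e-01] rows>= 7.0
```

Call:
{"op": "step_arm", "data": {"steps": [{"x": -0.03,"y": -0.023,"z": -0.0245,"rx": 0,"ry": 0,"rz": 0.06,"claw": 0.7},{"x": -0.07,"y": -0.055,"z": -0.0245,"rx": 0,"ry": 0,"rz": 0.13,"claw": 0.7},{"x": -0.11,"y": -0.086,"z": -0.0245,"rx": 0,"ry": 0,"rz": 0.2,"claw": 0.7},{"x": -0.15,"y": -0.117,"z": -0.0245,"rx": 0,"ry": 0,"rz": 0.27,"claw": 0.7},{"x": -0.19,"y": -0.148,"z": -0.0245,"rx": 0,"ry": 0,"rz": 0.34,"claw": 0.7},{"x": -0.23,"y": -0.179,"z": -0.0245,"rx": 0,"ry": 0,"rz": 0.41,"claw": 0.7},{"x": -0.27,"y": -0.21,"z": -0.0245,"rx": 0,"ry": 0,"rz": 0.48,"claw": 0.7},{"x": -0.2906,"y": -0.2257,"z": -0.0245,"rx": 0,"ry": 0,"rz": 0.5085,"claw": 0.7},{"x": -0.2906,"y": -0.2257,"z": -0.0245,"rx": 0,"ry": 0,"rz": 0.5085,"claw": 0.7},{"x": -0.2906,"y": -0.2257,"z": -0.0245,"rx": 0,"ry": 0,"rz": 0.5085,"claw": 0.7},{"x": -0.2906,"y": -0.2257,"z": -0.0245,"rx": 0,"ry": 0,"rz": 0.5085,"claw": 0.7}]}}

```text
time: 16.08
tool_pos: [0.416, 0.0304, 0.2301]
tool_rot: [-3.14, 0.0, 1.003]
contact_force: [0.2, 0.1, 0.4]
opening: 0.0778
grip_force: 0.0
```

```bash
python3 - <<'E'
from tray import *
p,d,X=look("pics/w8.png")
Q=X.reshape(-1,3);Q=Q[d.ravel()>0];n=(np.abs(Q[:,0]-.44)<.05)&(np.abs(Q[:,1]-.07)<.05);Q=Q[n]
T=Q[Q[:,2]>.062];print("top",len(T),cv2.minEnclosingCircle((T[:,:2]*1000).astype(np.float32)),T[:,2].mean())
F=Q[(Q[:,2]<.012)&(Q[:,2]>.0035)];print("flange",len(F),rect(F),np.median(F[:,2]))
for r in nets.masks_of("wrist","feed_tube")[:3]:
    Z=X[r["region"]&(d>0)];F=Z[Z[:,2]<.014];print(r["conf"],r["box"],rect(F) if len(F)>9 else 0)
plan(((.440,.0695,.032),57.4))
E
```

```text
16.1833 [0.41612695 0.03044415 0.23018916] [-3.14041001e+00  1.13358256e-04  1.00354541e+00] 0.07802876789410934 [0.148922   0.58518725 0.27839682]
top 54234 ((439.572509765625, 55.83722686767578), 60.11430358886719) 0.3276172422092124
flange 1360 (array([448.2,  63.6]), array([55. , 76.6]), 57.4) 0.007081718919050295
0.69 [47.0, 60.4, 130.9, 122.2] (array([296.9, 209.6]), array([55.9, 56.1]), 73.8)
0.63 [236.6, 103.1, 279.0, 151.7] (array([438.3,  67.9]), array([60.9, 55.2]), 57.5)
[ 0.0614 -0.0008  0.2644] [-0.0012  0.0002  0.002 ] rows>= 5.0
```

View pics/w8.png

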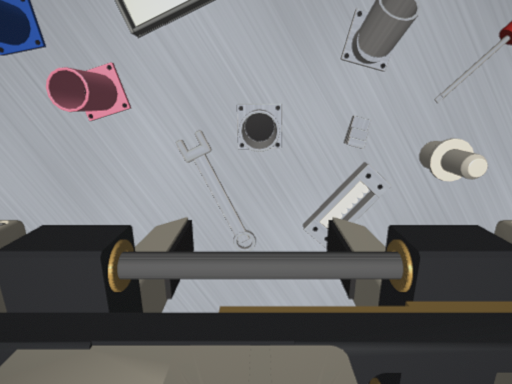

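The straight tube is at (260,128) with its flange square to the view. The leaning tube (390,40) and the crinkle cassette (345,200) are well clear. I'll go down and grip.

Call:
{"op": "step_arm", "data": {"steps": [{"x": 0.03,"y": -0.0008,"z": 0.03,"rx": 0,"ry": 0,"rz": 0,"claw": 0.7},{"x": 0.0614,"y": -0.0008,"z": 0.06,"rx": 0,"ry": 0,"rz": 0,"claw": 0.7},{"x": 0.0614,"y": -0.0008,"z": 0.11,"rx": 0,"ry": 0,"rz": 0,"claw": 0.7},{"x": 0.0614,"y": -0.0008,"z": 0.16,"rx": 0,"ry": 0,"rz": 0,"claw": 0.7},{"x": 0.0614,"y": -0.0008,"z": 0.21,"rx": 0,"ry": 0,"rz": 0,"claw": 0.7},{"x": 0.0614,"y": -0.0008,"z": 0.245,"rx": 0,"ry": 0,"rz": 0,"claw": 0.7},{"x": 0.0614,"y": -0.0008,"z": 0.264,"rx": 0,"ry": 0,"rz": 0,"claw": 0.7},{"x": 0.0614,"y": -0.0008,"z": 0.264,"rx": 0,"ry": 0,"rz": 0,"claw": -1},{"x": 0.0614,"y": -0.0008,"z": 0.264,"rx": 0,"ry": 0,"rz": 0,"claw": -1},{"x": 0.0614,"y": -0.0008,"z": 0.264,"rx": 0,"ry": 0,"rz": 0,"claw": -1},{"x": 0.0614,"y": -0.0008,"z": 0.264,"rx": 0,"ry": 0,"rz": 0,"claw": -1},{"x": 0.0614,"y": -0.0008,"z": 0.264,"rx": 0,"ry": 0,"rz": 0,"claw": -1}], "squeeze": 25}}

```text
time: 17.28
tool_pos: [0.4407, 0.0688, 0.034]
tool_rot: [3.139, -0.001, 1.002]
contact_force: [-0.7, 0.6, 0.3]
opening: 0.0497
grip_force: 0.0
```

```bash
python3 -c "
from m import *
s=robot.observe();print(s['tool_pos'],s['opening'],s['contact_force'])
plan(((.44,.0695,.15),57.4),((.4389,.3075,.13),80.3),((.4389,.3075,.055),80.3))"
```

```text
[0.44074916 0.06878466 0.03399718] 0.04974128118200867 [-0.70265575  0.59334524  0.28437023]
[ 0.0005 -0.001  -0.1547] [ 0.0028 -0.0019  0.0004] rows>= 3.0
[ 0.2665 -0.1722  0.0267] [ 0.      0.     -0.5089] rows>= 6.0
[ 0.  -0.   0.1] [0. 0. 0.] rows>= 2.0
```

Call:
{"op": "step_arm", "data": {"steps": [{"x": 0,"y": 0,"z": 0.001,"rx": 0,"ry": 0,"rz": 0,"claw": -1},{"x": 0,"y": 0,"z": 0.001,"rx": 0,"ry": 0,"rz": 0,"claw": -1},{"x": 0,"y": 0,"z": 0.001,"rx": 0,"ry": 0,"rz": 0,"claw": -1},{"x": 0,"y": 0,"z": 0.001,"rx": 0,"ry": 0,"rz": 0,"claw": -1}]}}

```text
time: 17.62
tool_pos: [0.4404, 0.0688, 0.0331]
tool_rot: [3.14, -0.001, 1.002]
contact_force: [-0.9, 0.1, 6.0]
opening: 0.0428
grip_force: 25.0
```

Call:
{"op": "step_arm", "data": {"steps": [{"x": 0,"y": 0,"z": -0.01,"rx": 0,"ry": 0,"rz": 0,"claw": -1},{"x": 0,"y": 0,"z": -0.03,"rx": 0,"ry": 0,"rz": 0,"claw": -1},{"x": 0,"y": 0,"z": -0.06,"rx": 0,"ry": 0,"rz": 0,"claw": -1},{"x": 0,"y": 0,"z": -0.1,"rx": 0,"ry": 0,"rz": 0,"claw": -1},{"x": 0,"y": 0,"z": -0.14,"rx": 0,"ry": 0,"rz": 0,"claw": -1},{"x": 0,"y": 0,"z": -0.156,"rx": 0,"ry": 0,"rz": 0,"claw": -1},{"x": 0,"y": 0,"z": -0.156,"rx": 0,"ry": 0,"rz": 0,"claw": -1},{"x": 0,"y": 0,"z": -0.156,"rx": 0,"ry": 0,"rz": 0,"claw": -1}]}}

```text
time: 18.28
tool_pos: [0.4397, 0.0687, 0.1494]
tool_rot: [3.141, -0.001, 1.002]
contact_force: [-0.1, 0.3, -3.7]
opening: 0.043
grip_force: 25.0
```

Call:
{"op": "step_arm", "data": {"steps": [{"x": 0.02,"y": -0.013,"z": 0.0,"rx": 0,"ry": 0,"rz": -0.05,"claw": -1},{"x": 0.05,"y": -0.032,"z": 0.0,"rx": 0,"ry": 0,"rz": -0.11,"claw": -1},{"x": 0.09,"y": -0.058,"z": 0.0,"rx": 0,"ry": 0,"rz": -0.18,"claw": -1},{"x": 0.13,"y": -0.084,"z": 0.0,"rx": 0,"ry": 0,"rz": -0.26,"claw": -1},{"x": 0.17,"y": -0.11,"z": 0.0,"rx": 0,"ry": 0,"rz": -0.34,"claw": -1},{"x": 0.21,"y": -0.136,"z": 0.0,"rx": 0,"ry": 0,"rz": -0.42,"claw": -1},{"x": 0.245,"y": -0.158,"z": 0.01,"rx": 0,"ry": 0,"rz": -0.48,"claw": -1},{"x": 0.2665,"y": -0.1722,"z": 0.04,"rx": 0,"ry": 0,"rz": -0.509,"claw": -1},{"x": 0.2665,"y": -0.1722,"z": 0.08,"rx": 0,"ry": 0,"rz": -0.509,"claw": -1},{"x": 0.2665,"y": -0.1722,"z": 0.1,"rx": 0,"ry": 0,"rz": -0.509,"claw": -1},{"x": 0.2665,"y": -0.1722,"z": 0.1,"rx": 0,"ry": 0,"rz": -0.509,"claw": -1},{"x": 0.2665,"y": -0.1722,"z": 0.1,"rx": 0,"ry": 0,"rz": -0.509,"claw": -1}]}}

```text
time: 19.28
tool_pos: [0.4373, 0.306, 0.0722]
tool_rot: [-3.138, 0.003, 1.402]
contact_force: [0.3, -0.2, -3.5]
opening: 0.0428
grip_force: 25.0
```

```bash
python3 - <<'E'
from tray import *
p,d,X=look("pics/w9.png")
for c in ("scene",):
    p,d=read_camera(c);cv2.imwrite("pics/w9s.png",cv2.resize(p[190:330,290:430],None,fx=4,fy=4))
w=cv2.imread("pics/w9.png");s=cv2.imread("pics/w9s.png");cv2.imwrite("pics/w9c.png",np.hstack([cv2.resize(w,(448,336)),cv2.resize(s,(336,336))]))
plan(((.4389,.3075,.05),80.3))
E
```

```text
19.3833 [0.43911194 0.30662701 0.07453255] [ 3.14109599e+00 -4.62545942e-04  1.40123780e+00] 0.04265988817094932 [ 0.17329105  0.29130626 -3.50727777]
[ 0.0008 -0.001   0.0337] [ 0.0023 -0.0018 -0.0006] rows>= 1.0
```

View pics/w9c.png

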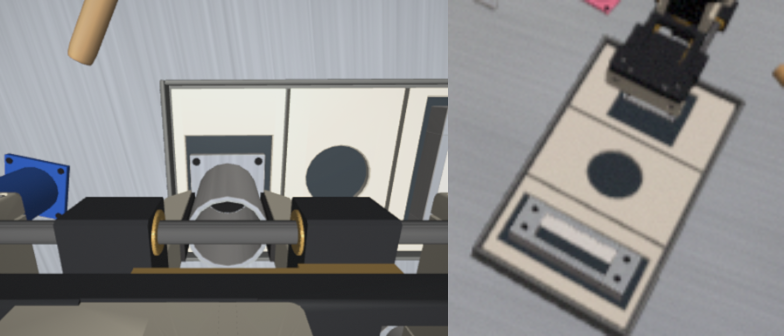

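The left half shows the flange square over the square pocket and inside its outline. The right half shows the cassette lying inside its pocket. I'll lower the tube.

Call:
{"op": "step_arm", "data": {"steps": [{"x": 0.0008,"y": -0.001,"z": 0.008,"rx": 0,"ry": 0,"rz": 0,"claw": -1},{"x": 0.0008,"y": -0.001,"z": 0.016,"rx": 0,"ry": 0,"rz": 0,"claw": -1},{"x": 0.0008,"y": -0.001,"z": 0.024,"rx": 0,"ry": 0,"rz": 0,"claw": -1},{"x": 0.0008,"y": -0.001,"z": 0.03,"rx": 0,"ry": 0,"rz": 0,"claw": -1},{"x": 0.0008,"y": -0.001,"z": 0.034,"rx": 0,"ry": 0,"rz": 0,"claw": -1},{"x": 0.0008,"y": -0.001,"z": 0.037,"rx": 0,"ry": 0,"rz": 0,"claw": -1},{"x": 0.0008,"y": -0.001,"z": 0.039,"rx": 0,"ry": 0,"rz": 0,"claw": -1},{"x": 0.0008,"y": -0.001,"z": 0.0395,"rx": 0,"ry": 0,"rz": 0,"claw": -1},{"x": 0.0008,"y": -0.001,"z": 0.0395,"rx": 0,"ry": 0,"rz": 0,"claw": -1},{"x": 0.0008,"y": -0.001,"z": 0.0395,"rx": 0,"ry": 0,"rz": 0,"claw": -1}]}}

```text
time: 20.32
tool_pos: [0.4382, 0.3075, 0.0446]
tool_rot: [3.141, -0.0, 1.402]
contact_force: [-0.6, -0.7, -2.2]
opening: 0.0426
grip_force: 25.0
```

Call:
{"op": "step_arm", "data": {"steps": [{"x": 0,"y": 0,"z": 0.0006,"rx": 0,"ry": 0,"rz": 0,"claw": -1},{"x": 0,"y": 0,"z": 0.0012,"rx": 0,"ry": 0,"rz": 0,"claw": -1},{"x": 0,"y": 0,"z": 0.0012,"rx": 0,"ry": 0,"rz": 0,"claw": -1},{"x": 0,"y": 0,"z": 0.0012,"rx": 0,"ry": 0,"rz": 0,"claw": -1}]}}

```text
time: 20.65
tool_pos: [0.438, 0.3074, 0.0436]
tool_rot: [3.142, -0.0, 1.402]
contact_force: [-0.1, -0.2, -2.5]
opening: 0.0427
grip_force: 25.0
```

Call:
{"op": "step_arm", "data": {"steps": [{"x": 0,"y": 0,"z": 0.0007,"rx": 0,"ry": 0,"rz": 0,"claw": -1},{"x": 0,"y": 0,"z": 0.0014,"rx": 0,"ry": 0,"rz": 0,"claw": -1},{"x": 0,"y": 0,"z": 0.0014,"rx": 0,"ry": 0,"rz": 0,"claw": -1},{"x": 0,"y": 0,"z": 0.0014,"rx": 0,"ry": 0,"rz": 0,"claw": -1}]}}

```text
time: 20.98
tool_pos: [0.4381, 0.3074, 0.0431]
tool_rot: [3.141, -0.0, 1.402]
contact_force: [-2.2, -2.1, 6.0]
opening: 0.0426
grip_force: 25.0
```

Call:
{"op": "step_arm", "data": {"steps": [{"x": 0,"y": 0,"z": 0.0,"rx": 0,"ry": 0,"rz": 0,"claw": 0.05},{"x": 0,"y": 0,"z": 0,"rx": 0,"ry": 0,"rz": 0,"claw": 0.2},{"x": 0,"y": 0,"z": 0,"rx": 0,"ry": 0,"rz": 0,"claw": 0.3},{"x": 0,"y": 0,"z": -0.02,"rx": 0,"ry": 0,"rz": 0,"claw": 0.3},{"x": 0,"y": 0,"z": -0.06,"rx": 0,"ry": 0,"rz": 0,"claw": 0.3},{"x": 0,"y": 0,"z": -0.11,"rx": 0,"ry": 0,"rz": 0,"claw": 0.3},{"x": 0,"y": 0,"z": -0.16,"rx": 0,"ry": 0,"rz": 0,"claw": 0.3},{"x": 0,"y": 0,"z": -0.21,"rx": 0,"ry": 0,"rz": 0,"claw": 0.3},{"x": 0,"y": 0,"z": -0.25,"rx": 0,"ry": 0,"rz": 0,"claw": 0.3},{"x": 0,"y": 0,"z": -0.25,"rx": 0,"ry": 0,"rz": 0,"claw": 0.3}]}}

```text
time: 21.82
tool_pos: [0.4407, 0.3089, 0.2368]
tool_rot: [3.132, -0.008, 1.402]
contact_force: [0.0, 0.8, -0.0]
opening: 0.0596
grip_force: 0.0
```

```bash
python3 -c "
from m import *
plan(((.60,-.13,.23),80.3))"
```

```text
[-0.5412  0.3076  0.008 ] [ 0.0127 -0.0096  0.0004] rows>= 12.0
```

Call:
{"op": "step_arm", "data": {"steps": [{"x": -0.03,"y": 0.017,"z": 0,"rx": 0,"ry": 0,"rz": 0,"claw": 0.3},{"x": -0.07,"y": 0.04,"z": 0,"rx": 0,"ry": 0,"rz": 0,"claw": 0.3},{"x": -0.115,"y": 0.065,"z": 0,"rx": 0,"ry": 0,"rz": 0,"claw": 0.3},{"x": -0.16,"y": 0.091,"z": 0,"rx": 0,"ry": 0,"rz": 0,"claw": 0.3},{"x": -0.21,"y": 0.119,"z": 0,"rx": 0,"ry": 0,"rz": 0,"claw": 0.3},{"x": -0.26,"y": 0.148,"z": 0,"rx": 0,"ry": 0,"rz": 0,"claw": 0.3},{"x": -0.31,"y": 0.176,"z": 0,"rx": 0,"ry": 0,"rz": 0,"claw": 0.3},{"x": -0.36,"y": 0.205,"z": 0,"rx": 0,"ry": 0,"rz": 0,"claw": 0.3},{"x": -0.41,"y": 0.233,"z": 0,"rx": 0,"ry": 0,"rz": 0,"claw": 0.3},{"x": -0.46,"y": 0.261,"z": 0,"rx": 0,"ry": 0,"rz": 0,"claw": 0.3},{"x": -0.51,"y": 0.29,"z": 0,"rx": 0,"ry": 0,"rz": 0,"claw": 0.3},{"x": -0.5412,"y": 0.3076,"z": 0,"rx": 0,"ry": 0,"rz": 0,"claw": 0.3}]}}

```text
time: 22.82
tool_pos: [0.5975, -0.1342, 0.2292]
tool_rot: [-3.141, 0.0, 1.401]
contact_force: [0.7, -0.2, 0.6]
opening: 0.0593
grip_force: 0.0
```

```bash
python3 - <<'E'
from tray import *
for i in range(4):read_camera("wrist")
p,d,X=look("pics/w10.png")
Q=X.reshape(-1,3);Q=Q[(d.ravel()>0)&(d.ravel()>.12)];Q=Q[(np.abs(Q[:,0]-.612)<.05)&(np.abs(Q[:,1]+.086)<.05)]
for a,b in((.034,.044),(.06,.09)):
    T=Q[(Q[:,2]>a)&(Q[:,2]<b)];print(len(T),cv2.minEnclosingCircle((T[:,:2]*1000).astype(np.float32)),rect(T),T[:,2].max())
plan(((.6115,-.086,.046),80.3))
E
```

```text
23.1167 [ 0.59673636 -0.13042696  0.22953291] [-3.14054826e+00 -6.60594704e-04  1.40250298e+00] 0.05967341469481519 [0.4933434  0.0908294  0.22359693]
992 ((613.1195068359375, -85.0919418334961), 25.85392189025879) (array([612.9, -84.8]), array([50.8, 51. ]), 36.9) 0.0439909760401026
583 ((613.1514282226562, -84.72224426269531), 13.864631652832031) (array([613. , -84.7]), array([26.7, 27.3]), 36.2) 0.08768422530180325
[0.0611 0.0096 0.2452] [-0.0006 -0.0006  0.0021] rows>= 5.0
```

View pics/w10.png

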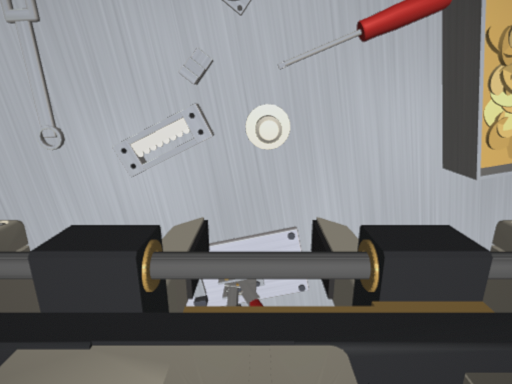

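The pusher is at (268,127), with nothing near it.

Call:
{"op": "step_arm", "data": {"steps": [{"x": 0.035,"y": 0.006,"z": 0.03,"rx": 0,"ry": 0,"rz": 0,"claw": 0.3},{"x": 0.0636,"y": 0.0112,"z": 0.06,"rx": 0,"ry": 0,"rz": 0,"claw": 0.3},{"x": 0.0636,"y": 0.0112,"z": 0.11,"rx": 0,"ry": 0,"rz": 0,"claw": 0.3},{"x": 0.0636,"y": 0.0112,"z": 0.16,"rx": 0,"ry": 0,"rz": 0,"claw": 0.3},{"x": 0.0636,"y": 0.0112,"z": 0.2,"rx": 0,"ry": 0,"rz": 0,"claw": 0.3},{"x": 0.0636,"y": 0.0112,"z": 0.23,"rx": 0,"ry": 0,"rz": 0,"claw": 0.3},{"x": 0.0636,"y": 0.0112,"z": 0.244,"rx": 0,"ry": 0,"rz": 0,"claw": 0.3},{"x": 0.0636,"y": 0.0112,"z": 0.244,"rx": 0,"ry": 0,"rz": 0,"claw": 0.3},{"x": 0.0636,"y": 0.0112,"z": 0.244,"rx": 0,"ry": 0,"rz": 0,"claw": -1},{"x": 0.0636,"y": 0.0112,"z": 0.244,"rx": 0,"ry": 0,"rz": 0,"claw": -1},{"x": 0.0636,"y": 0.0112,"z": 0.244,"rx": 0,"ry": 0,"rz": 0,"claw": -1},{"x": 0.0636,"y": 0.0112,"z": 0.244,"rx": 0,"ry": 0,"rz": 0,"claw": -1}], "squeeze": 20}}

```text
time: 24.17
tool_pos: [0.6143, -0.0861, 0.0487]
tool_rot: [3.139, 0.0, 1.402]
contact_force: [0.6, -0.6, 0.3]
opening: 0.0374
grip_force: 0.0
```

Call:
{"op": "step_arm", "data": {"steps": [{"x": 0,"y": 0,"z": 0,"rx": 0,"ry": 0,"rz": 0,"claw": -1},{"x": 0,"y": 0,"z": 0,"rx": 0,"ry": 0,"rz": 0,"claw": -1},{"x": 0,"y": 0,"z": 0,"rx": 0,"ry": 0,"rz": 0,"claw": -1}]}}

```text
time: 24.42
tool_pos: [0.6139, -0.0861, 0.0479]
tool_rot: [3.14, 0.0, 1.402]
contact_force: [-1.6, -0.7, 4.7]
opening: 0.0272
grip_force: 20.0
```

```bash
python3 -c "
from m import *
s=robot.observe();print(s['tool_pos'],s['opening'],s['contact_force'],s['grip_force'])
plan(((.613,-.0848,.18),80.3),((.534,.2905,.18),80.3),((.534,.2905,.08),80.3))"
```

```text
[ 0.613862   -0.08609481  0.04786904] 0.027218234211267664 [-1.63698664 -0.73646315  4.69653099] 19.98590963521565
[ 0.0015 -0.0012 -0.1762] [0.0018 0.     0.0001] rows>= 4.0
[ 0.4755 -0.1881 -0.    ] [0. 0. 0.] rows>= 10.0
[ 0.     -0.      0.1333] [0. 0. 0.] rows>= 3.0
```

Call:
{"op": "step_arm", "data": {"steps": [{"x": 0,"y": 0,"z": -0.01,"rx": 0,"ry": 0,"rz": 0,"claw": -1},{"x": 0,"y": 0,"z": -0.03,"rx": 0,"ry": 0,"rz": 0,"claw": -1},{"x": 0,"y": 0,"z": -0.07,"rx": 0,"ry": 0,"rz": 0,"claw": -1},{"x": 0,"y": 0,"z": -0.12,"rx": 0,"ry": 0,"rz": 0,"claw": -1},{"x": 0,"y": 0,"z": -0.16,"rx": 0,"ry": 0,"rz": 0,"claw": -1},{"x": 0,"y": 0,"z": -0.176,"rx": 0,"ry": 0,"rz": 0,"claw": -1},{"x": 0,"y": 0,"z": -0.176,"rx": 0,"ry": 0,"rz": 0,"claw": -1}]}}

```text
time: 25.0
tool_pos: [0.6151, -0.0864, 0.1833]
tool_rot: [3.134, 0.001, 1.402]
contact_force: [-0.1, -0.4, -0.8]
opening: 0.0274
grip_force: 20.0
```

Call:
{"op": "step_arm", "data": {"steps": [{"x": 0.02,"y": -0.008,"z": 0,"rx": 0,"ry": 0,"rz": 0,"claw": -1},{"x": 0.06,"y": -0.024,"z": 0,"rx": 0,"ry": 0,"rz": 0,"claw": -1},{"x": 0.11,"y": -0.044,"z": 0,"rx": 0,"ry": 0,"rz": 0,"claw": -1},{"x": 0.16,"y": -0.063,"z": 0,"rx": 0,"ry": 0,"rz": 0,"claw": -1},{"x": 0.21,"y": -0.083,"z": 0,"rx": 0,"ry": 0,"rz": 0,"claw": -1},{"x": 0.26,"y": -0.103,"z": 0,"rx": 0,"ry": 0,"rz": 0,"claw": -1},{"x": 0.31,"y": -0.123,"z": 0,"rx": 0,"ry": 0,"rz": 0,"claw": -1},{"x": 0.36,"y": -0.142,"z": 0,"rx": 0,"ry": 0,"rz": 0,"claw": -1},{"x": 0.41,"y": -0.162,"z": 0,"rx": 0,"ry": 0,"rz": 0,"claw": -1},{"x": 0.45,"y": -0.178,"z": 0,"rx": 0,"ry": 0,"rz": 0,"claw": -1},{"x": 0.478,"y": -0.188,"z": 0,"rx": 0,"ry": 0,"rz": 0,"claw": -1},{"x": 0.478,"y": -0.188,"z": 0,"rx": 0,"ry": 0,"rz": 0,"claw": -1}]}}

```text
time: 26.0
tool_pos: [0.5316, 0.2958, 0.1767]
tool_rot: [-3.137, 0.0, 1.407]
contact_force: [0.2, 0.2, -0.7]
opening: 0.0275
grip_force: 20.0
```

```bash
python3 -c "
from tray import *
look('pics/w11.png')
plan(((.5343,.2912,.08),80.3))"
```

```text
26.1 [0.53306406 0.29192571 0.17705324] [-3.13847077e+00  2.05646519e-03  1.40413133e+00] 0.027184940990168553 [ 0.00321237 -0.68014269 -1.95904335]
[0.0008 0.001  0.1299] [-0.0032  0.0025  0.0013] rows>= 3.0
```

Call:
{"op": "step_arm", "data": {"steps": [{"x": 0,"y": 0.001,"z": 0.03,"rx": 0,"ry": 0,"rz": 0,"claw": -1},{"x": 0,"y": 0.001,"z": 0.07,"rx": 0,"ry": 0,"rz": 0,"claw": -1},{"x": 0,"y": 0.001,"z": 0.105,"rx": 0,"ry": 0,"rz": 0,"claw": -1},{"x": 0,"y": 0.001,"z": 0.125,"rx": 0,"ry": 0,"rz": 0,"claw": -1},{"x": 0,"y": 0.001,"z": 0.13,"rx": 0,"ry": 0,"rz": 0,"claw": -1},{"x": 0,"y": 0.001,"z": 0.13,"rx": 0,"ry": 0,"rz": 0,"claw": -1},{"x": 0,"y": 0.001,"z": 0.13,"rx": 0,"ry": 0,"rz": 0,"claw": -1}]}}

```text
time: 26.73
tool_pos: [0.5362, 0.2904, 0.0822]
tool_rot: [3.141, -0.0, 1.4]
contact_force: [0.3, 1.3, -1.8]
opening: 0.0278
grip_force: 20.0
```

```bash
python3 - <<'E'
from tray import *
look("pics/w12.png")
p,d=read_camera("side");cv2.imwrite("pics/w12s.png",cv2.resize(p[60:180,170:320],None,fx=2.8,fy=2.8))
w=cv2.imread("pics/w12.png");s=cv2.imread("pics/w12s.png");s=cv2.resize(s,(352,282));s=cv2.copyMakeBorder(s,0,54,0,0,0);cv2.imwrite("pics/w12c.png",np.hstack([cv2.resize(w,(448,336)),s]))
plan(((.5343,.2912,.06),80.3))
E
```

```text
26.8333 [0.53655663 0.29096629 0.08304425] [ 3.13927186e+00 -1.42961664e-03  1.40103596e+00] 0.02733133891604503 [-0.14146487  0.04496613 -0.33870249]
[-0.0005 -0.0027  0.0305] [ 0.0027 -0.0017  0.    ] rows>= 1.0
```

View pics/w12c.png

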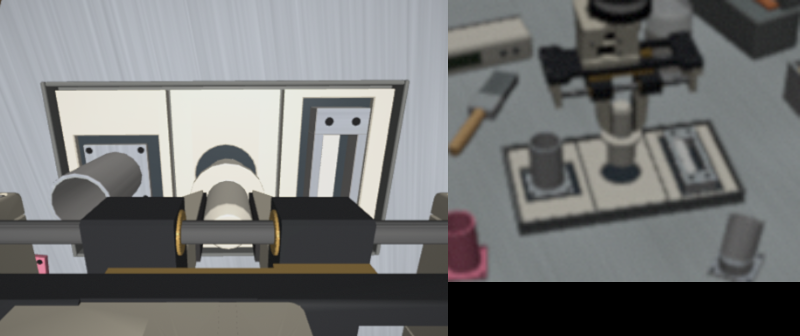

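The pusher is above the round pocket, and both the tube and the cassette sit inside their nests. I'll lower it.

Call:
{"op": "step_arm", "data": {"steps": [{"x": -0.0005,"y": -0.0025,"z": 0.008,"rx": 0,"ry": 0,"rz": 0,"claw": -1},{"x": -0.0005,"y": -0.0025,"z": 0.016,"rx": 0,"ry": 0,"rz": 0,"claw": -1},{"x": -0.0005,"y": -0.0025,"z": 0.022,"rx": 0,"ry": 0,"rz": 0,"claw": -1},{"x": -0.0005,"y": -0.0025,"z": 0.026,"rx": 0,"ry": 0,"rz": 0,"claw": -1},{"x": -0.0005,"y": -0.0025,"z": 0.029,"rx": 0,"ry": 0,"rz": 0,"claw": -1},{"x": -0.0005,"y": -0.0025,"z": 0.031,"rx": 0,"ry": 0,"rz": 0,"claw": -1},{"x": -0.0005,"y": -0.0025,"z": 0.031,"rx": 0,"ry": 0,"rz": 0,"claw": -1},{"x": -0.0005,"y": -0.0025,"z": 0.031,"rx": 0,"ry": 0,"rz": 0,"claw": -1}]}}

```text
time: 27.6
tool_pos: [0.5337, 0.2911, 0.0583]
tool_rot: [3.141, -0.0, 1.402]
contact_force: [0.3, 0.4, -1.2]
opening: 0.0271
grip_force: 20.0
```

Call:
{"op": "step_arm", "data": {"steps": [{"x": 0,"y": 0,"z": 0.0006,"rx": 0,"ry": 0,"rz": 0,"claw": -1},{"x": 0,"y": 0,"z": 0.0012,"rx": 0,"ry": 0,"rz": 0,"claw": -1},{"x": 0,"y": 0,"z": 0.0012,"rx": 0,"ry": 0,"rz": 0,"claw": -1},{"x": 0,"y": 0,"z": 0.0012,"rx": 0,"ry": 0,"rz": 0,"claw": -1}]}}

```text
time: 27.93
tool_pos: [0.5338, 0.2911, 0.0579]
tool_rot: [3.141, -0.0, 1.402]
contact_force: [-1.5, 0.4, 2.9]
opening: 0.0275
grip_force: 20.0
```

Call:
{"op": "step_arm", "data": {"steps": [{"x": 0,"y": 0,"z": 0.0003,"rx": 0,"ry": 0,"rz": 0,"claw": -0.3},{"x": 0,"y": 0,"z": 0.0003,"rx": 0,"ry": 0,"rz": 0,"claw": -0.1},{"x": 0,"y": 0,"z": 0.0003,"rx": 0,"ry": 0,"rz": 0,"claw": 0},{"x": 0,"y": 0,"z": -0.01,"rx": 0,"ry": 0,"rz": 0,"claw": 0},{"x": 0,"y": 0,"z": -0.04,"rx": 0,"ry": 0,"rz": 0,"claw": 0},{"x": 0,"y": 0,"z": -0.09,"rx": 0,"ry": 0,"rz": 0,"claw": 0},{"x": 0,"y": 0,"z": -0.14,"rx": 0,"ry": 0,"rz": 0,"claw": 0},{"x": 0,"y": 0,"z": -0.19,"rx": 0,"ry": 0,"rz": 0,"claw": 0},{"x": -0.05,"y": 0,"z": -0.22,"rx": 0,"ry": 0,"rz": 0,"claw": 0},{"x": -0.1,"y": 0,"z": -0.22,"rx": 0,"ry": 0,"rz": 0,"claw": 0},{"x": -0.15,"y": 0,"z": -0.22,"rx": 0,"ry": 0,"rz": 0,"claw": 0},{"x": -0.15,"y": 0,"z": -0.22,"rx": 0,"ry": 0,"rz": 0,"claw": 0}]}}

```text
time: 28.93
tool_pos: [0.5139, 0.175, 0.2237]
tool_rot: [3.141, 0.002, 1.398]
contact_force: [1.3, 0.0, -0.2]
opening: 0.046
grip_force: 0.0
```

```bash
python3 - <<'E'
from tray import *
for i in range(3):read_camera("wrist")
p,d,X=look("pics/w13.png")
Q=X.reshape(-1,3);Q=Q[d.ravel()>.12]
def k(x,y,r,a,b):return Q[(np.hypot(Q[:,0]-x,Q[:,1]-y)<r)&(Q[:,2]>a)&(Q[:,2]<b)]
T=k(.438,.3075,.04,.07,.09);print("tube",len(T),rect(T),T[:,2].mean())
T=k(.5343,.291,.04,.04,.06);print("collar",len(T),rect(T),np.median(T[:,2]))
T=k(.6297,.275,.075,.023,.036);print("cassette",len(T),rect(T),np.median(T[:,2]),np.linalg.lstsq(np.c_[T[:,:2],np.ones(len(T))],T[:,2],rcond=None)[0].round(3))
a,da=read_camera("scene");b,db=read_camera("side")
X=cloud("side",db).reshape(-1,3);C=b.reshape(-1,3).astype(int);r=(C[:,2]>110)&(C[:,1]<60)&(X[:,0]<.66)&(X[:,0]>.5)&(X[:,1]>-.31)&(X[:,1]<-.25)&(X[:,2]>.03)
L=X[r];print("red",r.sum(),L.min(0),L.max(0))
v=np.linalg.svd(L-L.mean(0))[2][0];print("angle",np.arctan2(abs(v[2]),np.hypot(v[0],v[1])))
cv2.imwrite("pics/fin.png",np.hstack([cv2.resize(a,(400,300)),cv2.resize(b,(400,300))]))
E
```

```text
29.1833 [0.51482133 0.18097736 0.22246412] [ 3.14145116e+00 -5.17601532e-04  1.40249958e+00] 0.045854690577070784 [-0.62394553 -0.38362852  0.38794612]
tube 747 (array([438.2, 307.1]), array([43.1, 43. ]), 2.0) 0.07812850142200813
collar 1236 (array([533.1, 292.2]), array([51. , 50.1]), 79.9) 0.05145982126839879
cassette 3903 (array([644.3, 272.8]), array([119.6,  75.7]), 80.5) 0.028142986374313533 [-0.013  0.003  0.035]
red 22 [ 0.58530722 -0.28737568  0.15615236] [ 0.59397994 -0.2739735   0.15957922]
angle 0.0411985100412381
```

View pics/fin.png

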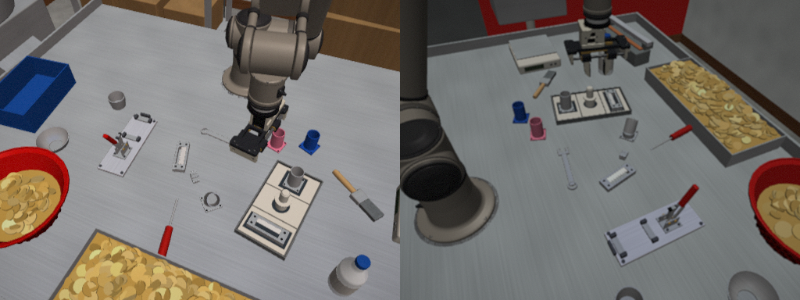

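All three parts sit at the heights expected for their nest floors. The grip end is about 160 mm high, so the clamp is fully open, and both look-alikes are undisturbed.

```bash
python3 -c "
from cell import robot
print(robot.hand_in())"
```

```text
the job is handed in; nothing more can be done
None
```

I opened the toggle clamp fully, lowered the plain-edged cassette, straight feed tube and white pusher gently onto the floors of their nests, left the leaning tube and crinkle cassette alone, and handed the job in at about 29 s; no verdict came back.

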